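# Restock the inspection queue first-in-first-out

### The arm

A 6-joint arm with a two-finger parallel gripper is mounted at the origin on the work surface; the furniture and walls round the work are solid. World frame = base frame: x ahead of the robot, y to its left, z up, the work surface at z = 0. Lengths are in mm, angles in degrees, forces in N, time in s.
With the tool pointing down it reaches from about 350 to 925 mm from the base axis. Payload 6.4 kg.
Tool frame: the origin (TCP) lies midway between the tips of the shut fingers; the grasp point (between the pads) lies 19 mm behind it (manip.grip_depth is the distance from the TCP to the grasp point, in mm); z points along the fingers, y is the line along which they close (so a half turn about z gives the same grasp; the last joint's range is limited). The gripper opens to 85 mm and grips with 20 to 120 N. Pads are 22 mm wide; open, the fingers measure 114 mm over their backs; the gripper's body (76 mm by 85 mm) begins 54 mm behind the grasp point. The pads swing forward as they close: fully open they stand 13 mm farther back than shut.
Start: joints at [-78.043, 14.043, 89.255, -0, 76.702, -9.975], TCP at [242.793, -602.964, 231.29] pointing down, gripper open.
Joint ranges: [-179.41, 179.41], [-58.25, 129.5], [7.25, 145.43], [-54.29, 234.29], [11.92, 165.04], [-157.13, 157.13]. Speed limits (degrees/s): [147.25, 147.25, 180, 180, 180, 180].

### API

Orientations are given as a 3x3 rotation matrix whose columns are the frame's x, y, z axes.
In Python, from workcell import manip, viewer gives the robot as it stands. The module is installed in compiled form; this text tells all that it offers.
- The arm moves only by the tool jog_arm, never from a script. Its argument "commands" is a list of rows, each a list of 3 entries, a list of its own where there are three numbers: the turn, a rotation vector about the tool's x, y, z in rad, then the shift along the tool's x, y, z in m, then the finger opening in m, from 0 to 0.0854. In form: [[[ax, ay, az], [tx, ty, tz], hand], ...]. A call has 1 to 10 rows; each row shifts and turns the commanded pose from where the row before left it, along the tool's axes as they then stand; what a row does not reach is not made up. A row lasts 1/12 s, in which the tool goes at most 41.7 mm and 7.16 degrees, less where a joint would pass 70% of its speed; a pose out of reach is approached as far as the arm can. A call is refused whole if a number of a shift passes 0.0417 or a number of a turn 0.125, either way. A call with a gripper value outside its range is refused whole. The fingers move at their own pace and stop on an object; "newtons" is the grip in N (left out, the last holds). Time passes only in rows, so rows that do not move let the fingers close. It gives the time, the measured TCP pose, the force, the opening and the grip force at its end, in the units of the state.
- manip.read_state(): the state, without advancing time (a new reading comes with each control period).
- viewer.get_image(name): name is "side" or "top" or "wrist"; returns the picture (384x512x3 uint8, red, green, blue); there is no depth.
- viewer.camera_params(name): a dict with "vertical_fov" (degrees; the focal length in pixels is half the picture's height over the tangent of half this angle, whatever the lens; pixels are square), "cx", "cy" (the principal point, pixels), "k1" (the pictures are not rectified: a ray, as slopes to the right and down, at radius r is drawn at 1 + k1 r^2 times it, then the intrinsics apply), "R" (3x3) and "t" (3): a world point X has camera coordinates R X + t. Camera axes: x right, y down, z forward; pixel columns grow to the right and rows downward; lengths in mm; the calibration is good to about 2 mm. A picture is of the moment at which its call begins: read the wrist's pose just before it. camera_params takes no time and is no camera call; for the wrist camera it gives the pose at the moment of the call.
- manip.hand_in(): hands the job in; it is judged then, once.
The state is a dict: "t": time; "q": joint angles; "qvel": joint speeds; "tau": joint torques, N m; "tool_pos": TCP position; "eef_rot": TCP orientation; "force": force on the tool from outside, world axes, zero at the start; "moment": the same for the moment, N m; "opening": finger opening in mm; "gripper_force": force on a finger pad.
Only numpy, scipy, OpenCV 4.12 (cv2) and the standard library are available. Lean on these libraries where they do the work, as an engineer would, in place of code of your own. Each camera call takes 0.05 s, during which the arm holds its last target. There are 200 camera calls.

### The job

Restock the queue rack's lane with sleeves, first in, first out. Put the stylus case lying across the front of the lane up on the rack's top shelf, and slide the old sleeve, which hangs back in the lane, all the way forward against the front stop before any new sleeve goes into the lane. Then load both new sleeves behind it through the loading bay at the lane's rear, each slid forward until it touches the one ahead. Tip no sleeve over, leave the other parts and tools where they are, and let go of everything.

Things in the scene. Friction and masses are not known exactly. Their poses are not given: they have to be found in the camera images.
- queue_rack: Fixed grey one-lane part rack, its front to the robot's right. Origin: on the plate, on the lane's centre line, at the inner face of the front stop; x runs rearwards along the lane, y to its left, z up; all numbers here and below: mm, this frame. Base x -12..190, y -75..75. Lane floor z 8; channel 42 wide, outer wall faces y +-31, wall tops z 23.5.
- front_place (a point): Lane floor under the axis of a sleeve touching the front stop: x 19, y 0, z 8. The stop is a bar x -8..0, top z 23. From x 0 to 43 the channel is open on top, so that a part can be lifted out here.
- lips_middle (a point): Middle of the slot between the two steel lips: x 77, y 0, z 23.5. They overhang the channel from x 43 to 110: underside z 20.5, top z 23.5, slot 33 wide, flaring to 42 wide at x 121. A sleeve's flange runs under them with 2.5 mm of play, so there a sleeve can only be slid, not put in or lifted out. It may catch at the lip ends if held crooked: let go, retake.
- loading_bay (a point): Lane floor at the centre of the loading bay, where a sleeve is set in: x 142, y 0, z 8. The channel is open on top from x 121 to the rear stop (bar x 166..172, top z 23). The shelf hangs over it, so it is reached with the tool leaning 35 to 40 degrees towards the rack's front, fingers pointing down and to the rear.
- shelf_middle (a point): Middle of the top face of the top shelf: x 137, y 0, z 272. Shelf: x 85..190, y -75..75; front edge folded down to z 260, rear edge turned up to z 278. It stands on two posts 14 square at x 174..188, y +-66, with a sloping gusset in front of each (10 wide, x 120..190, z 212..268).
- old_sleeve: Turned aluminium sleeve, upright: flange 38 diameter and 10 high at the foot, above it a plain barrel 28 diameter to the full height of 37, bored through; 140 g. Origin: centre of its underside. It stands in the lane far back under the top shelf, under the lips or in the bay. Slides freely in the channel.
- new_sleeve_1: New sleeve, same shape and size as the old one (origin at the centre of its underside), standing upright on the plate in front of the rack. The two new ones may go in in either order.
- new_sleeve_2: The other new sleeve, same shape and size, upright on the plate in front of the rack.
- stylus_case: Small closed dark plastic case 42 (its x) by 60 (its y) by 21 high, 80 g; origin at the centre of its underside. It lies flat across the walls of the lane just behind the front stop, long side across the lane, underside at z 23.5. Its place is the top shelf.
- plug_gauge: Plug gauge with knurled handle, 22 diameter, 113 long, lying on the plate behind the rack. Origin: centre of its underside. Leave alone.
- setting_ring: Plain steel setting ring, 54 diameter, 20 high, bored, lying on the plate beyond the new sleeves as seen from the rack. Origin: centre of its underside. Leave alone.

How it is judged:
By the outcome, as a careful person would: the job done as asked, in the order asked, and still so for the second after the job is handed in, with the robot touching nothing.
It also fails if it takes over 72 s, if anything falls off the work surface, if the arm or the gripper's body presses on something with over 40 N, if the wrist force passes 120 N, or if a joint passes its speed limit or range.

## Working session

There is one attempt and no reset: what is moved stays moved. The work goes in short steps, Python scripts to look and compute and a tool call to move; the robot and the scene stay as the last step left them, time stands still between calls to the robot, and variables do not carry over. Pictures are saved under pics/ and viewed, at most 10 in all, crops included, and the job is handed in when it is done.

Besides the shell and the picture viewer there is one more tool, called after ">>>" by a JSON object that holds its "fn" and its "kwargs". jog_arm: Moves the arm, as the interface text tells. Its arguments: {"type":"object","properties":{"commands":{"type":"array"},"newtons":{"type":"number"}},"required":["commands"]}

```bash
mkdir -p pics
cat > h.py <<'E'
import numpy as np, cv2
from workcell import manip, viewer
def cam(n):
    p=viewer.camera_params(n); f=192/np.tan(np.radians(p['vertical_fov'])/2)
    return f,p['cx'],p['cy'],p['k1'],np.array(p['R']),np.array(p['t'])
def proj(n,X,c=None):
    f,cx,cy,k,R,t=c or cam(n); P=np.atleast_2d(X)@R.T+t; s=P[:,:2]/P[:,2:]
    s=s*(1+k*(s**2).sum(1,keepdims=True)); return s*f+[cx,cy]
def ray(n,uv,c=None):
    f,cx,cy,k,R,t=c or cam(n); d=(np.array(uv,float)-[cx,cy])/f; s=d.copy()
    for _ in range(20): s=d/(1+k*(s@s))
    return -R.T@t, R.T@np.array([s[0],s[1],1])
def onz(n,uv,z,c=None):
    o,d=ray(n,uv,c); return o+d*(z-o[2])/d[2]
def shot(n,name):
    im=viewer.get_image(n); cv2.imwrite('pics/'+name+'.png',im[:,:,::-1]); return im
E
python3 - <<'E'
from h import *
a=shot('top','top0');b=shot('side','side0')
cv2.imwrite('pics/both.png',cv2.resize(np.vstack([a,b])[:,:,::-1],None,fx=.78,fy=.78))
for n in ('top','side','wrist'):
    f,cx,cy,k,R,t=cam(n);print(n,f,cx,cy,k,(-R.T@t).round(),R[2].round(2))
print(manip.read_state()['t'],np.round(manip.read_state()['eef_rot'],3), manip.grip_depth)
E
```

```text
top 384.6057800325676 263.5267433931531 194.6920847078191 0.034122641671498574 [ 189. -187. 1316.] [ 0.24  0.11 -0.96]
side 443.9301820140678 259.28646485314323 185.78309689194657 -0.007811226420537825 [ 506. -962.  933.] [-0.02  0.77 -0.64]
wrist 296.5039545909889 251.73922928975458 191.5194402709449 -0.002880132173414714 [ 306. -577.  373.] [-0.25 -0.1  -0.96]
0.1 [[ 0.928  0.373 -0.   ]
 [ 0.373 -0.928  0.002]
 [ 0.    -0.002 -1.   ]] 18.700000000000003
```

View pics/top0.png

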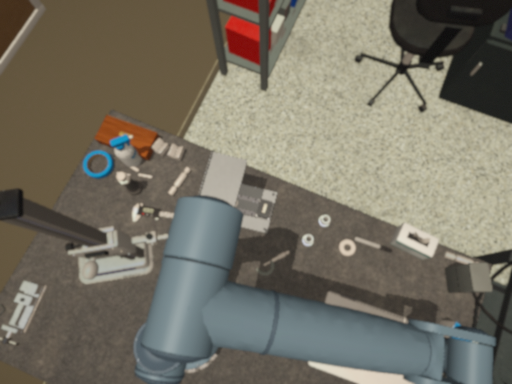

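View pics/side0.png

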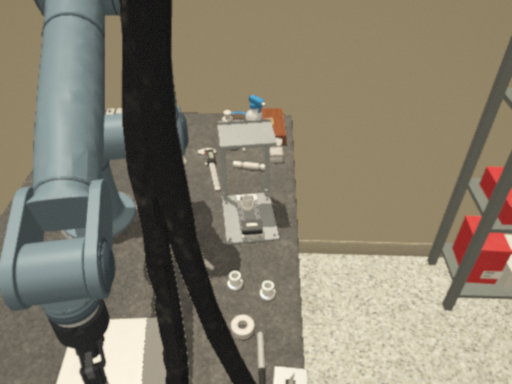

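The top view shows the rack at about (245,195) with two sleeves at (308,240) and (324,221), and the ring at (347,247). In the side view the rack base is at (250,218), the shelf at (246,135), the sleeves at (235,280) and (267,290).

Run:
```python
import cv2,numpy as np
a=cv2.imread('pics/top0.png')[145:265,190:340];b=cv2.imread('pics/side0.png')[115:305,205:295]
a=cv2.resize(a,None,fx=3,fy=3,interpolation=2);b=cv2.resize(b,None,fx=3,fy=3,interpolation=2)
c=np.zeros((570,450+270,3),np.uint8);c[:360,:450]=a;c[:,450:]=b;cv2.imwrite('pics/crop0.png',c)
```

```text
(no output)
```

View pics/crop0.png

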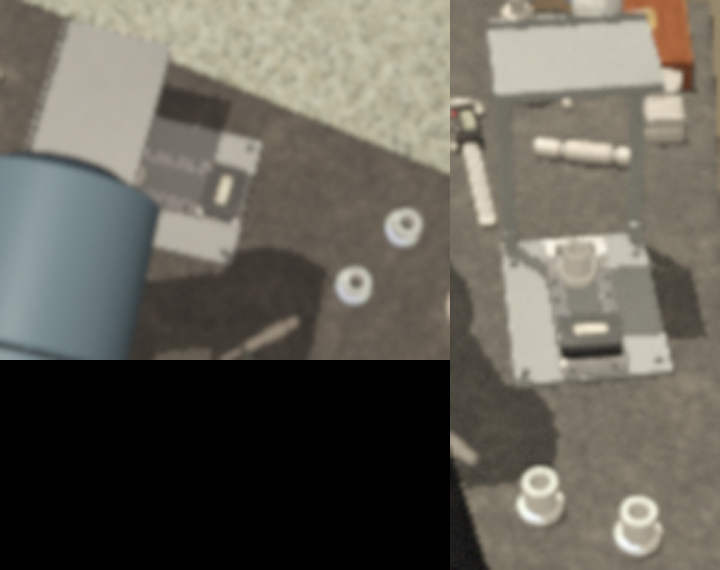

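Run:
```python
from h import *
from scipy.optimize import least_squares
S=lambda x,y:[(x-450)/3+205,y/3+115]; T=lambda x,y:[x/3+190,y/3+145]
side=[([-12,75,5],S(515,384)),([-12,-75,5],S(673,371)),([85,75,272],S(495,95)),([85,-75,272],S(663,83)),([190,75,278],S(488,19)),([190,-75,278],S(648,16))]
top=[([85,-75,272],T(168,45)),([190,-75,278],T(68,20)),([-12,-75,5],T(262,143)),([-12,75,5],T(235,262))]
def pose(p,P):
    c,s=np.cos(p[2]),np.sin(p[2]); P=np.array(P,float); return np.c_[p[0]+c*P[:,0]-s*P[:,1],p[1]+s*P[:,0]+c*P[:,1],P[:,2]]
cs={n:cam(n) for n in('side','top')}
def res(p):
    return np.concatenate([(proj(n,pose(p,[q[0] for q in L]),cs[n])-[q[1] for q in L]).ravel() for n,L in(('side',side),('top',top))])
r=least_squares(res,[550,-300,1.57],x_scale=[10,10,.1],loss='soft_l1');print(r.x,np.degrees(r.x[2]),res(r.x).reshape(-1,2).round(1).tolist())
np.save('rack.npy',r.x)
# sleeves top centre z=37
for nm,n,uv,z in[('s1',"side",S(540,481),37),('s1','top',T(355,282),37),('s2','side',S(639,510),37),('s2','top',T(406,223),37),('old','side',S(577,252),45),('case','side',S(591,328),44.5),('case','top',T(224,189),44.5)]:
    X=onz(n,uv,z,cs[n]); c,s=np.cos(r.x[2]),np.sin(r.x[2]); d=X[:2]-r.x[:2]
    print(nm,n,X.round(1),'rack',[round(c*d[0]+s*d[1],1),round(-s*d[0]+c*d[1],1)])
```

```text
[469.87940613 -84.91861591   1.73761795] 99.55817480566218 [[0.0, 0.7], [-0.2, 0.1], [-0.2, -0.6], [0.7, -0.6], [-0.6, 1.4], [-0.5, -1.0], [1.8, -0.3], [-0.2, -0.9], [0.1, -0.3], [-0.8, 0.8]]
s1 side [ 431.9 -245.8   37. ] rack [np.float64(-152.3), np.float64(64.2)]
s1 top [ 428.7 -244.    37. ] rack [np.float64(-150.0), np.float64(67.0)]
s2 side [ 516.  -272.9   37. ] rack [np.float64(-193.1), np.float64(-14.3)]
s2 top [ 513.8 -272.2   37. ] rack [np.float64(-192.0), np.float64(-12.2)]
old side [449.1  37.8  45. ] rack [np.float64(124.5), np.float64(0.1)]
case side [467.6 -69.   44.5] rack [np.float64(16.1), np.float64(-0.4)]
case top [467.1 -68.8  44.5] rack [np.float64(16.4), np.float64(0.1)]
```

```bash
cat >> h.py <<'E'
from scipy.spatial.transform import Rotation as Ro, Slerp
rk=np.load('rack.npy'); c_,s_=np.cos(rk[2]),np.sin(rk[2])
RR=np.array([[c_,-s_,0],[s_,c_,0],[0,0,1]]); O=np.array([rk[0],rk[1],0])
def w(P): return O+RR@np.array(P,float)
def rack(X): return RR.T@(np.array(X,float)-O)
def Rt(lean): return RR@np.diag([1,-1,-1.])@Ro.from_euler('y',lean,degrees=True).as_matrix()
def rows(p1,R1,n,hand,p0=None,R0=None):
    st=manip.read_state(); p=np.array(st['tool_pos']) if p0 is None else p0; R=np.array(st['eef_rot']) if R0 is None else R0
    out=[];sl=Slerp([0,1],Ro.from_matrix([R,R1]));pa=p.copy()
    for i in range(1,n+1):
        f=i/n; d=(R.T@(pa+(p1-pa)*f-p)/1000).round(4); v=(Ro.from_matrix(R).inv()*sl(f)).as_rotvec().round(4)
        out.append([v.tolist(),d.tolist(),hand]); p=p+R@d*1000; R=R@Ro.from_rotvec(v).as_matrix()
    return out
E
python3 - <<'E'
from h import *
R=Rt(35); tgt=w([21,0,32])-110*R[:,2]; print(tgt,R.round(3).tolist())
for r in rows(tgt,R,17,.0854): print(r)
E
```

```text
[ 476.86897182 -126.42766274  122.10672487] [[-0.136, 0.986, -0.095], [0.808, 0.166, 0.566], [0.574, 0.0, -0.819]]
[[0.0242, 0.0301, -0.0771], [0.0232, -0.0208, 0.0064], 0.0854]
[[0.0242, 0.0301, -0.077], [0.0246, -0.0188, 0.0076], 0.0854]
[[0.0243, 0.0302, -0.0771], [0.0257, -0.0167, 0.0088], 0.0854]
[[0.0242, 0.0301, -0.077], [0.0266, -0.0144, 0.01], 0.0854]
[[0.0242, 0.0301, -0.0771], [0.0273, -0.0121, 0.0111], 0.0854]
[[0.0242, 0.0301, -0.0771], [0.0277, -0.0097, 0.0121], 0.0854]
[[0.0242, 0.0301, -0.077], [0.0281, -0.0073, 0.0133], 0.0854]
[[0.0243, 0.0302, -0.0771], [0.0281, -0.0047, 0.0142], 0.0854]
[[0.0242, 0.0301, -0.077], [0.0279, -0.0022, 0.0152], 0.0854]
[[0.0242, 0.0301, -0.0771], [0.0276, 0.0003, 0.016], 0.0854]
[[0.0242, 0.0301, -0.0771], [0.0269, 0.0028, 0.0168], 0.0854]
[[0.0243, 0.0301, -0.077], [0.0261, 0.0052, 0.0175], 0.0854]
[[0.0242, 0.0301, -0.0771], [0.025, 0.0077, 0.0181], 0.0854]
[[0.0242, 0.0302, -0.077], [0.0239, 0.01, 0.0186], 0.0854]
[[0.0242, 0.0301, -0.0771], [0.0224, 0.0122, 0.019], 0.0854]
[[0.0242, 0.0301, -0.0771], [0.0207, 0.0144, 0.0194], 0.0854]
[[0.0243, 0.0301, -0.077], [0.0191, 0.0163, 0.0197], 0.0854]
```

>>> {"fn": "jog_arm", "kwargs": {"commands": [[[0.024,0.03,-0.077],[0.023,-0.021,0.006],0.0854],[[0.024,0.03,-0.077],[0.025,-0.019,0.008],0.0854],[[0.024,0.03,-0.077],[0.026,-0.017,0.009],0.0854],[[0.024,0.03,-0.077],[0.027,-0.014,0.01],0.0854],[[0.024,0.03,-0.077],[0.027,-0.012,0.011],0.0854],[[0.024,0.03,-0.077],[0.028,-0.01,0.012],0.0854],[[0.024,0.03,-0.077],[0.028,-0.007,0.013],0.0854],[[0.024,0.03,-0.077],[0.028,-0.005,0.014],0.0854]]}}

```text
t: 0.77
tool_pos: [353.7, -376.8, 179.8]
eef_rot: [[0.526, 0.849, 0.06], [0.803, -0.518, 0.294], [0.28, -0.107, -0.954]]
force: [0.7, -1.0, 0.6]
opening: 85.2
gripper_force: 0.0
```

>>> {"fn": "jog_arm", "kwargs": {"commands": [[[0.024,0.03,-0.077],[0.028,-0.002,0.015],0.0854],[[0.024,0.03,-0.077],[0.028,0,0.016],0.0854],[[0.024,0.03,-0.077],[0.027,0.003,0.017],0.0854],[[0.024,0.03,-0.077],[0.026,0.005,0.0175],0.0854],[[0.024,0.03,-0.077],[0.025,0.008,0.018],0.0854],[[0.024,0.03,-0.077],[0.024,0.01,0.0185],0.0854],[[0.024,0.03,-0.077],[0.022,0.012,0.019],0.0854],[[0.024,0.03,-0.077],[0.021,0.014,0.019],0.0854],[[0.024,0.03,-0.077],[0.019,0.016,0.02],0.0854],[[0,0,0],[0,0,0],0.0854]]}}

```text
t: 1.6
tool_pos: [477.3, -122.2, 120.5]
eef_rot: [[-0.14, 0.985, -0.098], [0.807, 0.171, 0.565], [0.573, -0.0, -0.819]]
force: [-0.7, 0.7, 0.0]
opening: 85.4
gripper_force: 0.0
```

Run:
```python
from h import *
s=manip.read_state();print(s['t'],rack(s['tool_pos']).round(1),(Rt(35).T@s['eef_rot']).round(3).tolist(),np.round(s['q'],1),np.round(s['force'],1))
c=cam('wrist');im=shot('wrist','w1')
for X in ([-8,-31,23],[-8,31,23],[-12,75,5],[-12,-75,5],[-5,-30,44.5],[37,-30,44.5],[37,30,44.5],[-5,30,44.5],[124.5,0,45],[43,16.5,23.5]): print(X,proj('wrist',w(X),c).round().tolist())
```

```text
1.6 [-38.   -1.1 120.5] [[1.0, 0.004, -0.0], [-0.004, 1.0, -0.003], [0.0, 0.003, 1.0]] [-39.3  14.4 106.7  22.   87.  -55.9] [-0.7  0.7  0. ]
[-8, -31, 23] [[286.0, 228.0]]
[-8, 31, 23] [[214.0, 227.0]]
[-12, 75, 5] [[169.0, 236.0]]
[-12, -75, 5] [[331.0, 236.0]]
[-5, -30, 44.5] [[287.0, 218.0]]
[37, -30, 44.5] [[285.0, 170.0]]
[37, 30, 44.5] [[215.0, 170.0]]
[-5, 30, 44.5] [[212.0, 218.0]]
[124.5, 0, 45] [[251.0, 85.0]]
[43, 16.5, 23.5] [[232.0, 173.0]]
```

View pics/w1.png

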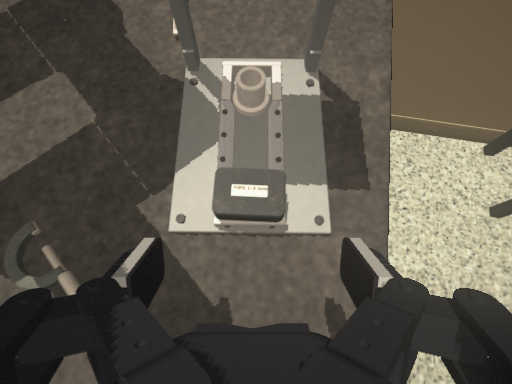

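Run:
```python
import cv2,numpy as np
a=cv2.imread('pics/w1.png')[50:240,160:340];b=cv2.imread('pics/side0.png')[190:220,235:265]
a=cv2.resize(a,None,fx=3,fy=3,interpolation=2);b=cv2.resize(b,None,fx=8,fy=8,interpolation=2)
c=np.zeros((570,540+240,3),np.uint8);c[:,:540]=a;c[:240,540:]=b;cv2.imwrite('pics/crop1.png',c)
```

```text
(no output)
```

View pics/crop1.png

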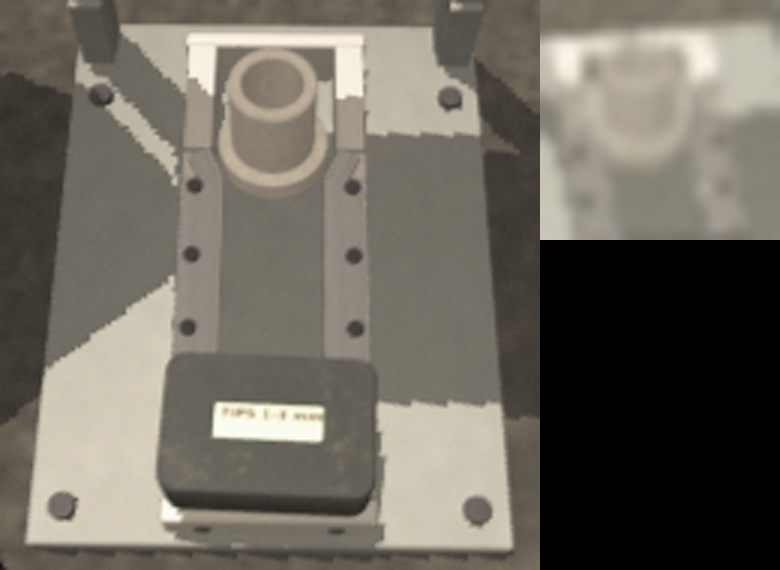

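Run:
```python
from h import *
c=cam('wrist')
C=lambda x,y:[x/3+160,y/3+50]
for nm,uv,z in [('sleeve top c',C(273,83),45),('top near edge',C(273,118),45),('flange front bottom',C(273,197),8),('flange top front',C(273,186),18),('rear stop top rear',C(276,33),23),('flare start(121)',C(205,149),23.5),('front stop top front',C(270,528),23),('case top rear',C(270,354),44.5),('case top front',C(270,500),44.5),('base FL',C(26,542),5),('base FR',C(512,548),5)]:
    print(nm,rack(onz('wrist',uv,z,c)).round(1))
print('side',rack(onz('side',[247.5,198],45)).round(1))
```

```text
sleeve top c [1.309e+02 1.000e-01 4.500e+01]
top near edge [117.4   0.   45. ]
flange front bottom [1.132e+02 1.000e-01 8.000e+00]
flange top front [1.109e+02 1.000e-01 1.800e+01]
rear stop top rear [171.5  -0.8  23. ]
flare start(121) [121.7  23.1  23.5]
front stop top front [-8.7  0.5 23. ]
case top rear [36.8  0.6 44.5]
case top front [-5.9  0.4 44.5]
base FL [-9.3 76.1  5. ]
base FR [-10.8 -74.    5. ]
side [129.   -0.9  45. ]
```

Everything fits the rack model within 1–2 mm: case at x≈16 (wrist image 214–286 × 168–218), old sleeve at x≈130 (top centre (251,78)).

>>> {"fn": "jog_arm", "kwargs": {"commands": [[[0,0,0],[-0.001,-0.001,0.036],0.0854],[[0,0,0],[-0.001,0,0.036],0.0854],[[0,0,0],[-0.001,0,0.035],0.0854],[[0,0,0],[0,0,0],0.0854],[[0,0,0],[0,0,0],0.05],[[0,0,0],[0,0,0],0.05],[[0,0,0],[0,0,0],0.05],[[0,0,0],[0,0,0],0.05],[[0,0,0],[0,0,0],0.05],[[0,0,0],[0,0,0],0.05]], "newtons": 35}}

```text
t: 2.48
tool_pos: [468.5, -70.8, 34.6]
eef_rot: [[-0.137, 0.987, -0.089], [0.812, 0.163, 0.56], [0.567, 0.004, -0.824]]
force: [0.7, -3.1, 6.8]
opening: 58.4
gripper_force: 38.3
```

>>> {"fn": "jog_arm", "kwargs": {"commands": [[[0,0,0],[0,0,0],0.075],[[0,0,0],[0,0,0],0.075],[[0,0,0],[0,0,0.008],0.075],[[0,0,0],[0,0,0],0.075],[[0,0,0],[0,0,0],0.05],[[0,0,0],[0,0,0],0.05],[[0,0,0],[0,0,0],0.05],[[0,0,0],[0,0,0],0.05]], "newtons": 35}}

```text
t: 3.15
tool_pos: [465.9, -64.6, 26.1]
eef_rot: [[-0.136, 0.986, -0.093], [0.811, 0.164, 0.562], [0.569, 0.001, -0.822]]
force: [-0.1, -0.3, -0.5]
opening: 59.4
gripper_force: 37.8
```

Run:
```python
from h import *
s=manip.read_state();print(s['t'],rack(s['tool_pos']).round(1),(Rt(35).T@s['eef_rot']).round(3).tolist(),s['opening'],s['gripper_force'],np.round(s['force'],1))
p=np.array(s['tool_pos']);R=np.array(s['eef_rot'])
p1=p+[0,0,265]
for r in rows(p1,Rt(35),8,.05):print(r)
p2=p1+RR@[118,0,0];
for r in rows(p2,Rt(35),4,.05,p1,Rt(35)):print(r)
print(rows(p2-[0,0,14],Rt(35),1,.05,p2,Rt(35)))
```

```text
3.15 [20.7  0.5 26.1] [[1.0, -0.001, -0.005], [0.001, 1.0, 0.002], [0.005, -0.002, 1.0]] 59.37863932159253 37.80945003032684 [-0.1 -0.3 -0.5]
[[0.0002, 0.0007, -0.0001], [0.0189, 0.0, -0.0272], 0.05]
[[0.0002, 0.0006, -0.0001], [0.0188, 0.0001, -0.0273], 0.05]
[[0.0003, 0.0007, -0.0002], [0.0189, -0.0, -0.0272], 0.05]
[[0.0002, 0.0006, -0.0001], [0.0189, -0.0, -0.0272], 0.05]
[[0.0002, 0.0007, -0.0001], [0.019, 0.0, -0.0271], 0.05]
[[0.0002, 0.0007, -0.0001], [0.0189, 0.0, -0.0272], 0.05]
[[0.0003, 0.0006, -0.0001], [0.019, 0.0, -0.0272], 0.05]
[[0.0002, 0.0007, -0.0002], [0.019, 0.0, -0.0271], 0.05]
[[0.0, 0.0, 0.0], [0.0242, -0.0, 0.0169], 0.05]
[[0.0, 0.0, 0.0], [0.0241, 0.0, 0.0169], 0.05]
[[0.0, 0.0, 0.0], [0.0242, 0.0, 0.017], 0.05]
[[0.0, 0.0, 0.0], [0.0242, 0.0, 0.0169], 0.05]
[[[0.0, 0.0, 0.0], [-0.008, 0.0, 0.0115], 0.05]]
```

>>> {"fn": "jog_arm", "kwargs": {"commands": [[[0,0,0],[0.01,0,-0.0145],0.05],[[0,0,0],[0.02,0,-0.0285],0.05],[[0,0,0],[0.02,0,-0.0285],0.05],[[0,0,0],[0.02,0,-0.0285],0.05],[[0,0,0],[0.02,0,-0.0285],0.05],[[0,0,0],[0.02,0,-0.0285],0.05],[[0,0,0],[0.02,0,-0.0285],0.05],[[0,0,0],[0.02,0,-0.0285],0.05],[[0,0,0],[0.003,0,-0.004],0.05],[[0,0,0],[0,0,0],0.05]]}}

```text
t: 3.98
tool_pos: [466.4, -63.7, 295.1]
eef_rot: [[-0.138, 0.986, -0.088], [0.813, 0.164, 0.559], [0.566, 0.005, -0.825]]
force: [0.2, -0.1, -1.5]
opening: 59.7
gripper_force: 38.1
```

>>> {"fn": "jog_arm", "kwargs": {"commands": [[[0,0,0],[0.0205,0,0.0143],0.05],[[0,0,0],[0.0205,0,0.0143],0.05],[[0,0,0],[0.0205,0,0.0143],0.05],[[0,0,0],[0.0205,0,0.0143],0.05],[[0,0,0],[0.0146,0,0.0102],0.05],[[0,0,0],[0,0,0],0.05],[[0,0,0],[0,0,0],0.05]]}}

```text
t: 4.57
tool_pos: [445.2, 53.8, 290.4]
eef_rot: [[-0.135, 0.986, -0.096], [0.81, 0.166, 0.562], [0.57, -0.002, -0.822]]
force: [0.3, -1.1, -1.4]
opening: 59.7
gripper_force: 38.0
```

Run:
```python
from h import *
s=manip.read_state();print(s['t'],rack(s['tool_pos']).round(1),(Rt(35).T@s['eef_rot']).round(3).tolist(),s['opening'],s['gripper_force'],np.round(s['force'],1))
shot('wrist','w2')
```

```text
4.5667 [140.9   1.3 290.4] [[1.0, -0.001, -0.004], [0.001, 1.0, -0.001], [0.004, 0.001, 1.0]] 59.68606258620492 37.99218714237213 [ 0.3 -1.1 -1.4]
```

View pics/w2.png

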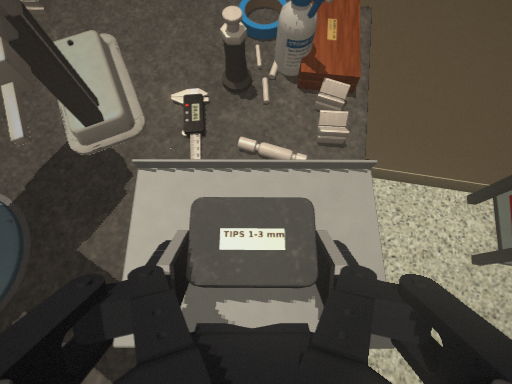

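The case sits level in the fingers above the shelf (case 190–316 × 197–287). Lowering now.

>>> {"fn": "jog_arm", "kwargs": {"commands": [[[0,0,0],[-0.0045,0,0.0064],0.05],[[0,0,0],[-0.0035,0,0.005],0.05],[[0,0,0],[0,0,0],0.05],[[0,0,0],[0,0,0],0.05]]}}

```text
t: 4.95
tool_pos: [445.9, 52.7, 277.3]
eef_rot: [[-0.134, 0.987, -0.094], [0.811, 0.163, 0.562], [0.57, -0.001, -0.821]]
force: [0.1, 0.6, -0.2]
opening: 59.3
gripper_force: 38.0
```

>>> {"fn": "jog_arm", "kwargs": {"commands": [[[0,0,0],[-0.0014,0,0.002],0.05],[[0,0,0],[0,0,0],0.05],[[0,0,0],[0,0,0],0.05]]}}

```text
t: 5.2
tool_pos: [446.2, 52.9, 275.9]
eef_rot: [[-0.135, 0.986, -0.092], [0.811, 0.164, 0.562], [0.569, 0.001, -0.822]]
force: [-0.5, 0.1, -0.9]
opening: 59.6
gripper_force: 38.0
```

>>> {"fn": "jog_arm", "kwargs": {"commands": [[[0,0,0],[0,0,0],0.065],[[0,0,0],[0,0,0],0.075],[[0,0,0],[0,0,0],0.085],[[0,0,0],[0,0,0],0.085],[[0,0,0],[0,0,-0.015],0.085],[[0,0,0],[0,0,-0.035],0.085],[[0,0,0],[0,0,-0.04],0.085],[[0,0,0],[0,0,-0.04],0.085],[[0,0,0],[0,0,-0.03],0.085],[[0,0,0],[0,0,0],0.085]]}}

```text
t: 6.03
tool_pos: [462.8, -39.8, 412.9]
eef_rot: [[-0.138, 0.987, -0.084], [0.814, 0.162, 0.558], [0.564, 0.009, -0.826]]
force: [0.1, -0.5, 0.7]
opening: 85.1
gripper_force: 0.0
```

Run:
```python
from h import *
s=manip.read_state();print(s['t'],rack(s['tool_pos']).round(1),(Rt(35).T@s['eef_rot']).round(3).tolist(),s['opening'],np.round(s['force'],1),np.round(s['q'],1))
shot('wrist','w3')
```

```text
6.0333 [ 45.7  -0.5 412.9] [[1.0, 0.001, -0.012], [-0.001, 1.0, 0.01], [0.012, -0.01, 1.0]] 85.07070666758375 [ 0.1 -0.5  0.7] [-33.1  -8.8  98.7  27.  112.1 -37.2]
```

View pics/w3.png

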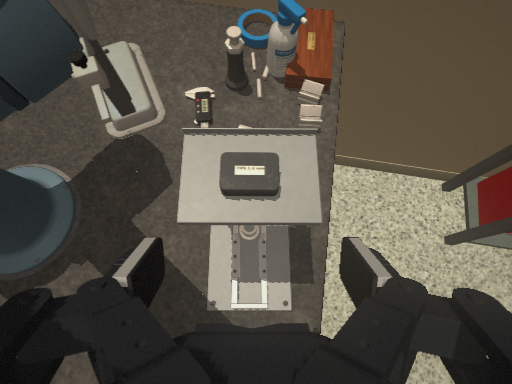

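The case rests on the shelf (220–280 × 152–195), and the old sleeve stands untouched at (250,230).

Run:
```python
from h import *
p1=w([35,0,175]);R=Rt(35)
for r in rows(p1,R,7,.05):print(r)
p2=w([135,0,32])-25*R[:,2]
for r in rows(p2,R,5,.05,p1,R):print(r)
```

```text
[[0.001, 0.0013, 0.0], [-0.0204, -0.0002, 0.0267], 0.05]
[[0.0009, 0.0013, 0.0], [-0.0205, -0.0001, 0.0267], 0.05]
[[0.001, 0.0013, 0.0], [-0.0205, -0.0002, 0.0266], 0.05]
[[0.0009, 0.0013, 0.0], [-0.0206, -0.0001, 0.0267], 0.05]
[[0.001, 0.0013, 0.0], [-0.0206, -0.0001, 0.0266], 0.05]
[[0.001, 0.0013, 0.0], [-0.0206, -0.0, 0.0266], 0.05]
[[0.0009, 0.0013, 0.0], [-0.0206, -0.0, 0.0265], 0.05]
[[0.0, 0.0, 0.0], [-0.0, -0.0, 0.0299], 0.05]
[[0.0, 0.0, 0.0], [-0.0, -0.0, 0.0299], 0.05]
[[0.0, 0.0, 0.0], [-0.0001, -0.0, 0.0299], 0.05]
[[0.0, 0.0, 0.0], [0.0, -0.0, 0.0299], 0.05]
[[0.0, 0.0, 0.0], [-0.0, -0.0, 0.0299], 0.05]
```

>>> {"fn": "jog_arm", "kwargs": {"commands": [[[0,0,0],[-0.0205,0,0.0266],0.05],[[0,0,0],[-0.0205,0,0.0266],0.05],[[0,0,0],[-0.0205,0,0.0266],0.05],[[0,0,0],[-0.0205,0,0.0266],0.05],[[0,0,0],[-0.0205,0,0.0266],0.05],[[0,0,0],[-0.0205,0,0.0266],0.05],[[0,0,0],[-0.0205,0,0.0266],0.05],[[0,0,0],[0,0,0],0.05],[[0,0,0],[0,0,0],0.05]]}}

```text
t: 6.83
tool_pos: [461.7, -47.1, 171.1]
eef_rot: [[-0.133, 0.986, -0.097], [0.809, 0.165, 0.565], [0.573, -0.003, -0.82]]
force: [0.8, 0.4, 1.2]
opening: 49.9
gripper_force: 0.0
```

Run:
```python
from h import *
s=manip.read_state();print(s['t'],rack(s['tool_pos']).round(1),Ro.from_matrix(Rt(35).T@s['eef_rot']).as_rotvec().round(3),s['opening'],np.round(s['force'],1))
R=np.array(s['eef_rot']);print(R.T@(w([135,0,32])-s['tool_pos']))
```

```text
6.8333 [ 38.7   1.8 171.1] [ 0.002 -0.001  0.003] 49.87703966635157 [0.8 0.4 1.2]
[ -0.72748897   2.1128494  169.20173315]
```

>>> {"fn": "jog_arm", "kwargs": {"commands": [[[0,0,0],[0,0.002,0.03],0.05],[[0,0,0],[0,0,0.03],0.05],[[0,0,0],[-0.001,0,0.03],0.05],[[0,0,0],[0,0,0.03],0.05],[[0,0,0],[0,0,0.02],0.05],[[0,0,0],[0,0,0.01],0.05],[[0,0,0],[0,0,0],0.05],[[0,0,0],[0,0,0],0.05]]}}

```text
t: 7.5
tool_pos: [452.8, 34.7, 50.3]
eef_rot: [[-0.137, 0.986, -0.091], [0.811, 0.165, 0.561], [0.568, 0.004, -0.823]]
force: [0.5, -0.5, -0.4]
opening: 50.3
gripper_force: 0.0
```

Run:
```python
from h import *
s=manip.read_state();print(s['t'],rack(s['tool_pos']).round(1),Ro.from_matrix(Rt(35).T@s['eef_rot']).as_rotvec().round(3),s['opening'],np.round(s['force'],1))
R=np.array(s['eef_rot']);print(R.T@(w([135,0,32])-s['tool_pos']))
c=cam('wrist');im=shot('wrist','w4');print(proj('wrist',w([131,0,45]),c))
```

```text
7.5 [120.7  -3.   50.3] [-0.004 -0.007 -0.001] 50.28364313015386 [ 0.5 -0.5 -0.4]
[ 1.34658728 -3.10577606 23.12821896]
[[244.88619845 225.86074785]]
```

View pics/w4.png

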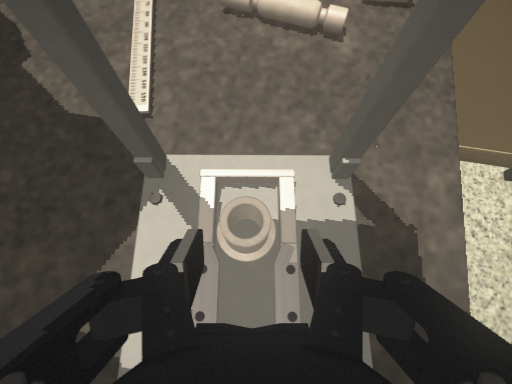

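The old sleeve's top centre is at (246,222), between the pads (203 and 301), about 3 mm off to one side. I'm correcting that and closing.

>>> {"fn": "jog_arm", "kwargs": {"commands": [[[0,0,0],[0.002,-0.003,0.012],0.05],[[0,0,0],[0,0,0.012],0.05],[[0,0,0],[0,0,0],0.05],[[0,0,0],[0,0,0],0.05],[[0,0,0],[0,0,0],0.02],[[0,0,0],[0,0,0],0.02],[[0,0,0],[0,0,0],0.02],[[0,0,0],[0,0,0],0.02],[[0,0,0],[0,0,0],0.02]], "newtons": 25}}

```text
t: 8.3
tool_pos: [446.4, 49.5, 30.4]
eef_rot: [[-0.136, 0.986, -0.092], [0.811, 0.164, 0.562], [0.569, 0.002, -0.822]]
force: [-0.4, -0.0, 1.2]
opening: 27.8
gripper_force: 25.1
```

Run:
```python
from h import *
s=manip.read_state();print(s['t'],rack(s['tool_pos']).round(1),Ro.from_matrix(Rt(35).T@s['eef_rot']).as_rotvec().round(3),s['opening'],s['gripper_force'],np.round(s['force'],1))
```

```text
8.3 [136.5   0.8  30.4] [-0.003 -0.006  0.001] 27.776894896371974 25.05407503573224 [-0.4 -0.   1.2]
```

>>> {"fn": "jog_arm", "kwargs": {"commands": [[[0,0,0],[-0.0041,0,-0.0029],0.02],[[0,0,0],[-0.0082,0,-0.0057],0.02],[[0,0,0],[-0.0082,0,-0.0057],0.02],[[0,0,0],[-0.0082,0,-0.0057],0.02],[[0,0,0],[-0.0082,0,-0.0057],0.02],[[0,0,0],[-0.0082,0,-0.0057],0.02],[[0,0,0],[0,0,0],0.02]]}}

```text
t: 8.88
tool_pos: [456.0, -7.1, 30.4]
eef_rot: [[-0.135, 0.987, -0.091], [0.813, 0.163, 0.56], [0.567, 0.002, -0.824]]
force: [0.1, -3.6, 4.7]
opening: 27.8
gripper_force: 25.4
```

Run:
```python
from h import *
s=manip.read_state();print(s['t'],rack(s['tool_pos']).round(1),Ro.from_matrix(Rt(35).T@s['eef_rot']).as_rotvec().round(3),s['opening'],s['gripper_force'],np.round(s['force'],1),(RR.T@s['force']).round(1))
```

```text
8.8833 [79.   0.7 30.4] [-0.004 -0.008  0.002] 27.82215950793558 25.36299444094766 [ 0.1 -3.6  4.7] [-3.6  0.5  4.7]
```

>>> {"fn": "jog_arm", "kwargs": {"commands": [[[0,0,0],[-0.0082,0,-0.0057],0.02],[[0,0,0],[-0.0082,0,-0.0057],0.02],[[0,0,0],[-0.0082,0,-0.0057],0.02],[[0,0,0],[-0.0082,0,-0.0057],0.02],[[0,0,0],[-0.0074,0,-0.0052],0.02],[[0,0,0],[0,0,0],0.02],[[0,0,0],[-0.0025,0,-0.0017],0.02],[[0,0,0],[0,0,0],0.02]]}}

```text
t: 9.55
tool_pos: [463.8, -56.5, 30.4]
eef_rot: [[-0.136, 0.986, -0.092], [0.812, 0.164, 0.561], [0.568, 0.002, -0.823]]
force: [-0.2, -2.0, 4.6]
opening: 27.6
gripper_force: 25.4
```

Run:
```python
from h import *
s=manip.read_state();print(s['t'],rack(s['tool_pos']).round(1),Ro.from_matrix(Rt(35).T@s['eef_rot']).as_rotvec().round(3),s['opening'],s['gripper_force'],(RR.T@s['force']).round(1))
```

```text
9.55 [29.1  1.2 30.4] [-0.003 -0.006  0.001] 27.649417283454774 25.430952130118385 [-1.9  0.5  4.6]
```

>>> {"fn": "jog_arm", "kwargs": {"commands": [[[0,0,0],[-0.0033,0,-0.0023],0.02],[[0,0,0],[-0.0016,0,-0.0011],0.02],[[0,0,0],[-0.0016,0,-0.0011],0.02],[[0,0,0],[0,0,0],0.02]]}}

```text
t: 9.88
tool_pos: [464.4, -61.9, 30.7]
eef_rot: [[-0.135, 0.986, -0.094], [0.808, 0.164, 0.566], [0.573, 0.001, -0.819]]
force: [-0.4, 7.8, 7.1]
opening: 27.6
gripper_force: 25.1
```

>>> {"fn": "jog_arm", "kwargs": {"commands": [[[0,0,0],[-0.0008,0,-0.0006],0.02],[[0,0,0],[-0.0008,0,-0.0006],0.02],[[0,0,0],[0,0,0],0.02]]}}

```text
t: 10.13
tool_pos: [464.4, -62.6, 31.0]
eef_rot: [[-0.135, 0.986, -0.095], [0.806, 0.165, 0.568], [0.576, 0.0, -0.818]]
force: [0.6, 10.8, 8.5]
opening: 27.8
gripper_force: 24.9
```

Contact with the front stop is felt (+10 N). Releasing, then going to look at the new sleeves.

>>> {"fn": "jog_arm", "kwargs": {"commands": [[[0,0,0],[0,0,0],0.05],[[0,0,0],[0,0,0],0.05],[[0,0,0],[0,0,0],0.05],[[0,0,0],[0,0,-0.01],0.05],[[0,0,0],[0,0,-0.03],0.05],[[0,0,0],[0,0,-0.035],0.05],[[0,0,0],[0,0,-0.03],0.05]]}}

```text
t: 10.72
tool_pos: [475.1, -126.1, 118.6]
eef_rot: [[-0.136, 0.986, -0.092], [0.812, 0.164, 0.561], [0.568, 0.001, -0.823]]
force: [0.7, -0.7, 0.1]
opening: 49.9
gripper_force: 0.0
```

>>> {"fn": "jog_arm", "kwargs": {"commands": [[[0,0,0],[-0.0228,-0.0043,-0.0215],0.05],[[0,0,0],[-0.0228,-0.0043,-0.0215],0.05],[[0,0,0],[-0.0228,-0.0043,-0.0215],0.05],[[0,0,0],[-0.0228,-0.0043,-0.0215],0.05],[[0,0,0],[-0.0228,-0.0043,-0.0215],0.05],[[0,0,0],[-0.0228,-0.0043,-0.0215],0.05],[[0,0,0],[0,0,0],0.05],[[0,0,0],[0,0,0],0.05]]}}

```text
t: 11.38
tool_pos: [479.8, -314.3, 145.5]
eef_rot: [[-0.134, 0.987, -0.09], [0.812, 0.162, 0.56], [0.568, 0.002, -0.823]]
force: [0.8, 1.0, -0.3]
opening: 50.1
gripper_force: 0.0
```

Run:
```python
from h import *
s=manip.read_state();print(s['t'],rack(s['tool_pos']).round(1),Ro.from_matrix(Rt(35).T@s['eef_rot']).as_rotvec().round(3),s['opening'],(RR.T@s['force']).round(1))
c=cam('wrist');im=shot('wrist','w5')
for X in([-151,65.6,37],[-192.5,-13,37],[19,0,45]):print(proj('wrist',w(X),c).round())
import pickle;pickle.dump(c,open('c5.pkl','wb'))
```

```text
11.3833 [-227.8   28.3  145.5] [-0.004 -0.007  0.003] 50.063492779100265 [ 0.9 -1.  -0.3]
[[211. 181.]]
[[296. 223.]]
[[275.  36.]]
```

View pics/w5.png

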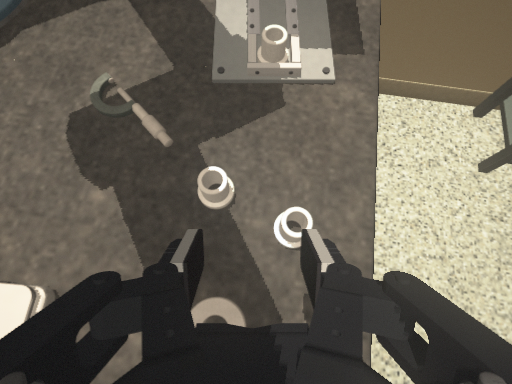

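New sleeves: tops at (212,181) and (296,222), as predicted; the old sleeve stands upright against the front stop at (274,35).

>>> {"fn": "jog_arm", "kwargs": {"commands": [[[0,0,0],[-0.001,-0.012,0.02],0.055],[[0,0,0],[-0.001,-0.012,0.03],0.055],[[0,0,0],[-0.001,-0.0127,0.03],0.055],[[0,0,0],[-0.0014,0,0.03],0.055],[[0,0,0],[0,0,0],0.055],[[0,0,0],[0,0,0],0.055]]}}

```text
t: 11.93
tool_pos: [433.3, -257.8, 51.4]
eef_rot: [[-0.136, 0.986, -0.095], [0.809, 0.166, 0.564], [0.572, -0.001, -0.82]]
force: [-0.1, -0.8, 0.0]
opening: 55.0
gripper_force: 0.0
```

```bash
cat > st.py <<'E'
from h import *
import sys
s=manip.read_state();T=rack(s['tool_pos']);print(round(s['t'],2),T.round(1),Ro.from_matrix(Rt(35).T@s['eef_rot']).as_rotvec().round(3),round(s['opening'],1),round(s['gripper_force'],1),(RR.T@s['force']).round(1))
if len(sys.argv)>1:
    P=[float(v) for v in sys.argv[1:4]]; print('tool shift mm',(Rt(35).T@(w(P)-s['tool_pos'])).round(1))
    c=cam('wrist');im=viewer.get_image('wrist')
    if len(sys.argv)>4:
        X=[float(v) for v in sys.argv[4:7]];u=proj('wrist',w(X),c)[0];print(u.round(),'pred')
        cv2.imwrite('pics/'+sys.argv[7]+'.png',im[:,:,::-1])
E
python3 st.py -147 65 22.5 -151 65 37 w6
python3 - <<'E'
import cv2,numpy as np
im=cv2.imread('pics/w6.png');g=cv2.cvtColor(im,6)
for y in range(150,290,6): print(y,''.join('#' if g[y,x]>150 else '+' if g[y,x]>100 else '.' for x in range(170,340,3)))
E
```

```text
11.93 [-164.4   64.7   51.4] [ 0.    -0.002  0.001] 55.0 0.0 [-0.8  0.2  0. ]
tool shift mm [-2.3 -0.3 33.7]
[250. 224.] pred
150 ##++....................+....++++++++++++++++++++++++++++
156 ###++................++++++++++++++++++++++++++++++++++++
162 ++++.............++++++++++++++++++++++++++++++++++++++++
168 .................++++++++++++++++++++++++++++++++++++++++
174 ..................+++++++++++++++++++++++++++++++++++++++
180 ...................++++++++++++++++++++++++++++++++++++++
186 .....................++++++++++++++++++++++++++++++++++++
192 ......................+++++++++++++++++++++++++++++++++++
198 ......................+++++++++++++++++++++++++++++++++++
204 ......................+#########+++++++++++++++++++++++++
210 ....................+#############+++++++++++++++++++++++
216 ...................+###++##########++++++++++++++++++++++
222 ...................###+++++.++######+++++++++++++++++++++
228 ..................####++.......+#####++++++++++++++++++++
234 ....+++...........#####....++++######+++++++++..####+++++
240 ..++++............###################+++++++++...####..++
246 .++++..............#################.+++++++++....####...
252 ++++................###############..++++++++......####+.
258 +++...................##########+...+++++++++.......####+
264 +#..............................+++++++++++++........####
270 +#...............................+++++++++++++.......##..
276 ..................................++++++++++++...........
282 ...................................+++++++++++...........
288 ....................................++++++++++...........
```

>>> {"fn": "jog_arm", "kwargs": {"commands": [[[0,0,0],[-0.0023,-0.001,0.014],0.055],[[0,0,0],[0,0,0.0197],0.055],[[0,0,0],[0,0,0],0.055],[[0,0,0],[0,0,0],0.02],[[0,0,0],[0,0,0],0.02],[[0,0,0],[0,0,0],0.02],[[0,0,0],[0,0,0],0.02],[[0,0,0],[0,0,0],0.02],[[0,0,0],[0,0,0],0.02]], "newtons": 45}}

```text
t: 12.73
tool_pos: [431.6, -244.9, 24.8]
eef_rot: [[-0.137, 0.987, -0.09], [0.812, 0.164, 0.56], [0.567, 0.003, -0.824]]
force: [0.8, -0.9, 6.3]
opening: 26.6
gripper_force: 44.5
```

```bash
python3 st.py 30 0 110
```

```text
12.73 [-151.4   64.3   24.8] [-0.004 -0.008  0.   ] 26.6 44.5 [-1.  -0.7  6.3]
tool shift mm [197.4  64.3  34.2]
```

Opening of 26.6 mm means the pads hold ahead of the barrel's axis; I regrip farther in.

>>> {"fn": "jog_arm", "kwargs": {"commands": [[[0,0,0],[0,0,0],0.05],[[0,0,0],[0,0,0],0.05],[[0,0,0],[0,0,0],0.05],[[0,0,0],[0,0,0],0.05]]}}

```text
t: 13.12
tool_pos: [430.2, -242.8, 22.7]
eef_rot: [[-0.135, 0.986, -0.093], [0.811, 0.164, 0.562], [0.57, 0.001, -0.822]]
force: [0.4, -0.5, -0.5]
opening: 49.5
gripper_force: 0.0
```

```bash
python3 st.py -146 65 22 -151 65 37 w7
python3 - <<'E'
import cv2,numpy as np
im=cv2.imread('pics/w7.png');cv2.imwrite('pics/w7c.png',cv2.resize(im[170:350,140:370],None,fx=3,fy=3))
E
```

```text
13.12 [-149.1   65.4   22.7] [-0.002 -0.005  0.001] 49.5 0.0 [-0.6 -0.3 -0.5]
tool shift mm [2.1 0.4 2.4]
[251. 242.] pred
```

View pics/w7c.png

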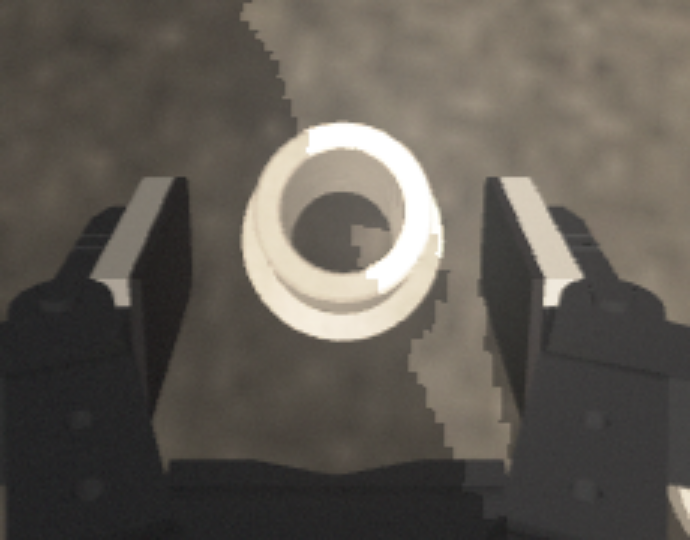

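The sleeve stands upright, top centre at about (254,240), between the pads and slightly forward of them. I move in about 5 mm and close again.

>>> {"fn": "jog_arm", "kwargs": {"commands": [[[0,0,0],[0.0045,0.0013,0.0032],0.05],[[0,0,0],[0,0,0],0.05],[[0,0,0],[0,0,0],0.02],[[0,0,0],[0,0,0],0.02],[[0,0,0],[0,0,0],0.02],[[0,0,0],[0,0,0],0.02],[[0,0,0],[0,0,0],0.02]], "newtons": 45}}

```text
t: 13.75
tool_pos: [430.8, -237.5, 23.0]
eef_rot: [[-0.136, 0.986, -0.092], [0.811, 0.164, 0.562], [0.569, 0.001, -0.822]]
force: [-0.2, 0.4, 1.2]
opening: 27.0
gripper_force: 44.6
```

```bash
python3 st.py 30 0 110
```

```text
13.75 [-143.9   63.9   23. ] [-0.002 -0.005  0.001] 27.0 44.6 [0.4 0.1 1.2]
tool shift mm [192.4  63.9  28.5]
```

>>> {"fn": "jog_arm", "kwargs": {"commands": [[[0,0,0],[0.005,0,-0.007],0.02],[[0,0,0],[0.0125,0,-0.018],0.02],[[0,0,0],[0.0125,0,-0.018],0.02],[[0,0,0],[0,0,0],0.02],[[0,0,0],[0,0,0],0.02]]}}

```text
t: 14.22
tool_pos: [431.1, -237.9, 76.1]
eef_rot: [[-0.137, 0.986, -0.091], [0.812, 0.164, 0.559], [0.567, 0.002, -0.824]]
force: [-0.1, 0.1, -2.7]
opening: 26.9
gripper_force: 44.5
```

>>> {"fn": "jog_arm", "kwargs": {"commands": [[[0,0,0],[0.012,0.004,0.007],0.02],[[0,0,0],[0.0235,0.008,0.0145],0.02],[[0,0,0],[0.0235,0.008,0.0145],0.02],[[0,0,0],[0.0235,0.008,0.0145],0.02],[[0,0,0],[0.0235,0.008,0.0145],0.02],[[0,0,0],[0.0235,0.008,0.0145],0.02],[[0,0,0],[0.0235,0.008,0.0145],0.02],[[0,0,0],[0.0235,0.008,0.0145],0.02],[[0,0,0],[0.0115,0.004,0.0075],0.02],[[0,0,0],[0,0,0],0.02]]}}

```text
t: 15.05
tool_pos: [455.4, -5.2, 85.6]
eef_rot: [[-0.137, 0.986, -0.098], [0.809, 0.168, 0.563], [0.572, -0.002, -0.82]]
force: [0.0, -0.5, -1.5]
opening: 27.1
gripper_force: 44.5
```

```bash
python3 st.py 81.4 0 53
```

```text
15.05 [81.1  1.  85.6] [ 0.003 -0.002 -0.001] 27.1 44.5 [-0.5  0.  -1.5]
tool shift mm [-18.4   1.   26.9]
```

>>> {"fn": "jog_arm", "kwargs": {"commands": [[[0,0,0],[-0.0092,0.0005,0.0135],0.02],[[0,0,0],[-0.0092,0.0005,0.0135],0.02],[[0,0,0],[0,0,0],0.02],[[0,0,0],[0.006,0,0.0042],0.02],[[0,0,0],[0.012,0,0.0084],0.02],[[0,0,0],[0.012,0,0.0084],0.02],[[0,0,0],[0.012,0,0.0084],0.02],[[0,0,0],[0.0087,0,0.006],0.02],[[0,0,0],[0,0,0],0.02],[[0,0,0],[0,0,0],0.02]]}}

```text
t: 15.93
tool_pos: [448.1, 53.1, 54.4]
eef_rot: [[-0.137, 0.986, -0.093], [0.811, 0.166, 0.561], [0.569, 0.002, -0.822]]
force: [-0.2, 0.1, -2.7]
opening: 27.6
gripper_force: 44.7
```

```bash
python3 st.py 149.5 0 53 143 0 66 w8
```

```text
15.93 [139.8  -1.5  54.4] [-0.001 -0.006 -0.001] 27.6 44.7 [ 0.1  0.2 -2.7]
tool shift mm [ 7.2 -1.5  6.7]
[247. 232.] pred
```

View pics/w8.png

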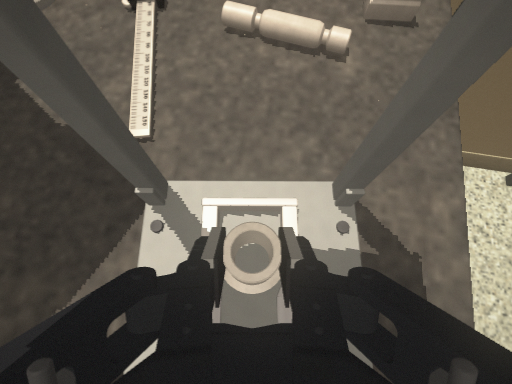

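The held sleeve is upright over the lane at (252,249), about 10 mm short of the bay centre (rear stop at row 202). That used up the pictures to view, and in fact one more than allowed by my count, so from here I go by numbers only.

Run:
```python
from h import *
print(rack(onz('wrist',[252,247],68.4)).round(1), rack(onz('wrist',[250,199],23)).round(1), rack(onz('wrist',[208,206],23.5)).round(1),rack(onz('wrist',[293,206],23.5)).round(1))
```

```text
[134.8  -2.6  68.4] [173.2  -1.4  23. ] [168.3  26.1  23.5] [168.3 -29.6  23.5]
```

>>> {"fn": "jog_arm", "kwargs": {"commands": [[[0,0,0],[0.0078,-0.001,0.0055],0.02],[[0,0,0],[0,0,0],0.02],[[0,0,0],[0,0,0],0.02]]}}

```text
t: 16.23
tool_pos: [445.6, 61.8, 53.9]
eef_rot: [[-0.136, 0.986, -0.093], [0.811, 0.164, 0.562], [0.569, 0.001, -0.822]]
force: [0.7, 0.4, -1.4]
opening: 27.0
gripper_force: 44.6
```

```bash
python3 st.py 149.5 0 53
```

```text
16.23 [148.7  -0.4  53.9] [-0.002 -0.005  0.001] 27.0 44.6 [ 0.3 -0.7 -1.4]
tool shift mm [ 0.1 -0.4  1.2]
```

>>> {"fn": "jog_arm", "kwargs": {"commands": [[[0,0,0],[-0.0052,0,0.0076],0.02],[[0,0,0],[0,0,0],0.02],[[0,0,0],[-0.004,0,0.0059],0.02],[[0,0,0],[0,0,0],0.02],[[0,0,0],[0,0,0],0.02]]}}

```text
t: 16.7
tool_pos: [445.3, 61.8, 37.1]
eef_rot: [[-0.135, 0.986, -0.094], [0.811, 0.164, 0.562], [0.57, -0.0, -0.822]]
force: [0.2, 0.3, -2.0]
opening: 27.2
gripper_force: 44.7
```

```bash
python3 st.py 149.5 0 31.5
```

```text
16.7 [148.8  -0.2  37.1] [-0.001 -0.004  0.002] 27.2 44.7 [ 0.3 -0.2 -2. ]
tool shift mm [-2.6 -0.2  5. ]
```

>>> {"fn": "jog_arm", "kwargs": {"commands": [[[0,0,0],[-0.002,0,0.003],0.02],[[0,0,0],[-0.0008,0,0.0012],0.02],[[0,0,0],[0,0,0],0.02]]}}

```text
t: 17.0
tool_pos: [445.6, 61.9, 32.3]
eef_rot: [[-0.135, 0.986, -0.093], [0.811, 0.164, 0.562], [0.57, 0.001, -0.822]]
force: [-0.6, 0.5, -1.7]
opening: 27.4
gripper_force: 44.7
```

>>> {"fn": "jog_arm", "kwargs": {"commands": [[[0,0,0],[-0.0008,0,0.0012],0.02],[[0,0,0],[0,0,0],0.02]]}}

```text
t: 17.17
tool_pos: [445.8, 61.8, 31.1]
eef_rot: [[-0.136, 0.986, -0.093], [0.811, 0.164, 0.562], [0.569, 0.001, -0.822]]
force: [-0.5, -0.3, -1.3]
opening: 27.2
gripper_force: 44.7
```

>>> {"fn": "jog_arm", "kwargs": {"commands": [[[0,0,0],[-0.0003,0,0.0005],0.02],[[0,0,0],[0,0,0],0.04],[[0,0,0],[0,0,0],0.04],[[0,0,0],[0,0,0],0.04],[[0,0,0],[0,0,0],0.04],[[0,0,0],[0,0,0],0.02],[[0,0,0],[0,0,0],0.02],[[0,0,0],[0,0,0],0.02],[[0,0,0],[0,0,0],0.02]], "newtons": 25}}

```text
t: 17.92
tool_pos: [445.9, 61.9, 30.8]
eef_rot: [[-0.136, 0.986, -0.092], [0.811, 0.164, 0.562], [0.569, 0.001, -0.822]]
force: [0.3, -0.2, 1.2]
opening: 27.8
gripper_force: 24.8
```

```bash
python3 st.py 149.5 0 31.5 143 0 45 w9
python3 - <<'E'
import cv2,numpy as np
g=cv2.cvtColor(cv2.imread('pics/w9.png'),6)
for y in range(180,310,5): print(y,''.join('%x'%(g[y,x]//16) for x in range(180,325,3)))
E
```

```text
17.92 [148.7  -0.8  30.8] [-0.002 -0.005  0.001] 27.8 24.8 [-0.2 -0.3  1.2]
tool shift mm [ 1.1 -0.8 -0.1]
[249. 250.] pred
180 aaaaaaaaaaaaaaaaa99999999999999988889888887778777
185 bcbccbbbbcbbcbbbcbbbbbcccbbbbbbbbbbbbbbbbbbbbbbbb
190 bbcccbbbbbbcbbbbbccccbbbbcccbbbbbbbbbbbbbbbbbbbbb
195 bbccccbbbcccbbbbcbccccbbccbbbbbbbbbbbbbbbbbbbbbbb
200 bbcccbfffffeeeeeeeeeeeeeeeeeeeeeeeeeeeeeedbbbbbbb
205 bbbbbcffffffffffffffffffffffffffffffffffffbbbbbbb
210 abbccbfffffa777777777777777777777777efffffbbbbbbb
215 7bcccbfffff9677777777777777777777777efffffabbbbbb
220 667ccafffff8678cbbbbb7cccbb8bcbbbb78dfffffbbbbbbb
225 66767cfffff777cbbccdffffffffeccbbbb8dfffffbbbbbbb
230 66677affffcaaa3abeffffeedefffffcb64aaadfffbbbbbbb
235 666678aaff666438abba778888888bbb9534666fffcbbbbbb
240 666674333666633abb877788888888abb83366663338bbbbb
245 667753335666433bba7777777778888abb3356664333abbbb
250 666733226666335bb777777777777889bb43366663333bbbb
255 666222356664325bb77676677777bb79bb333666643333bbb
260 863222234883325bba6767676677677bbb423488333333377
265 2222222222842229bba76667777666abb8223583223223332
270 222222222223222aabbb96777766abbb97223322223322222
275 222222222222222bbbabbbbbbbbbbbabbb223222222222222
280 222222222222222abbc8abbbbbba99baa7222222222222222
285 22222222222222666ccccccb9abbbbba66422222222222222
290 2122222222222266666accbcbbbbb96666622222222222222
295 2221122122122166666666676666666666622222222222222
300 1111111222132466666666666666666666622322222222122
305 1122111221172666666666666666666666642522222222221
```

>>> {"fn": "jog_arm", "kwargs": {"commands": [[[0,0,0],[-0.0041,0,-0.0029],0.02],[[0,0,0],[-0.0082,-0.0003,-0.0057],0.02],[[0,0,0],[-0.0082,-0.0003,-0.0057],0.02],[[0,0,0],[-0.0082,0,-0.0057],0.02],[[0,0,0],[0,0,0],0.02]]}}

```text
t: 18.38
tool_pos: [452.0, 24.7, 30.8]
eef_rot: [[-0.135, 0.987, -0.09], [0.812, 0.162, 0.56], [0.567, 0.002, -0.824]]
force: [-0.1, -2.2, 3.7]
opening: 27.8
gripper_force: 25.1
```

>>> {"fn": "jog_arm", "kwargs": {"commands": [[[0,0,0],[-0.0082,0,-0.0057],0.02],[[0,0,0],[-0.0082,0,-0.0057],0.02],[[0,0,0],[-0.0082,0,-0.0057],0.02],[[0,0,0],[-0.0082,0,-0.0057],0.02],[[0,0,0],[0,0,0],0.02],[[0,0,0],[0,0,0],0.02]]}}

```text
t: 18.88
tool_pos: [458.4, -13.7, 30.8]
eef_rot: [[-0.135, 0.987, -0.09], [0.812, 0.163, 0.56], [0.567, 0.002, -0.824]]
force: [1.8, -2.1, 3.1]
opening: 28.0
gripper_force: 25.3
```

```bash
python3 st.py 63 0 31
```

```text
18.88 [72.1 -0.5 30.8] [-0.004 -0.008  0.001] 28.0 25.3 [-2.4 -1.4  3.1]
tool shift mm [-7.4 -0.5 -5.4]
```

Passing under the lips cleanly; about 9 mm left, so I creep to contact.

>>> {"fn": "jog_arm", "kwargs": {"commands": [[[0,0,0],[-0.0041,0,-0.0029],0.02],[[0,0,0],[-0.0016,0,-0.0011],0.02],[[0,0,0],[0,0,0],0.02]]}}

```text
t: 19.18
tool_pos: [458.3, -18.8, 30.8]
eef_rot: [[-0.135, 0.986, -0.093], [0.81, 0.165, 0.562], [0.57, 0.0, -0.822]]
force: [-0.7, 0.5, 4.5]
opening: 28.0
gripper_force: 25.3
```

>>> {"fn": "jog_arm", "kwargs": {"commands": [[[0,0,0],[-0.0016,0,-0.0011],0.02],[[0,0,0],[0,0,0],0.02]]}}

```text
t: 19.35
tool_pos: [458.5, -20.2, 30.8]
eef_rot: [[-0.135, 0.986, -0.094], [0.81, 0.164, 0.563], [0.571, 0.0, -0.821]]
force: [-1.2, 3.4, 4.0]
opening: 27.7
gripper_force: 25.1
```

>>> {"fn": "jog_arm", "kwargs": {"commands": [[[0,0,0],[-0.0012,0,-0.0008],0.02],[[0,0,0],[0,0,0],0.02]]}}

```text
t: 19.52
tool_pos: [458.6, -20.8, 31.0]
eef_rot: [[-0.135, 0.986, -0.094], [0.808, 0.164, 0.565], [0.573, 0.0, -0.82]]
force: [-0.1, 7.3, 5.9]
opening: 27.8
gripper_force: 25.0
```

```bash
python3 st.py 63 0 31
```

```text
19.52 [65.1  0.5 31. ] [-0.001 -0.001  0.001] 27.8 25.0 [ 7.2 -1.1  5.9]
tool shift mm [-1.8  0.5 -1.2]
```

>>> {"fn": "jog_arm", "kwargs": {"commands": [[[0,0,0],[-0.0008,0,-0.0006],0.02],[[0,0,0],[0,0,0],0.02]]}}

```text
t: 19.73
tool_pos: [458.6, -21.1, 31.2]
eef_rot: [[-0.135, 0.986, -0.094], [0.808, 0.165, 0.566], [0.574, 0.0, -0.819]]
force: [0.0, 9.2, 6.2]
opening: 27.7
gripper_force: 24.9
```

>>> {"fn": "jog_arm", "kwargs": {"commands": [[[0,0,0],[0,0,0],0.05],[[0,0,0],[0,0,0],0.05],[[0,0,0],[0,0,0],0.05],[[0,0,0],[0,0,-0.01],0.05],[[0,0,0],[0,0,-0.03],0.05],[[0,0,0],[0,0,-0.035],0.05],[[0,0,0],[0,0,-0.035],0.05],[[0,0,0],[0,0,-0.02],0.05],[[0,0,0],[0,0,0],0.05],[[0,0,0],[0,0,0],0.05]]}}

```text
t: 20.57
tool_pos: [472.0, -97.6, 138.6]
eef_rot: [[-0.136, 0.987, -0.09], [0.812, 0.163, 0.56], [0.567, 0.003, -0.824]]
force: [-0.5, 1.9, -0.9]
opening: 50.1
gripper_force: 0.0
```

```bash
python3 st.py -250 -13 118 57 0 45 w10
python3 - <<'E'
import cv2,numpy as np
from h import *
im=cv2.imread('pics/w10.png');g=cv2.cvtColor(im,6)
for X in([19,0,45],[57,0,45],[21,0,8]): print(X,proj('wrist',w(X)).round())
u0=int(proj('wrist',w([57,0,45]))[0][0]);
for y in range(90,250,5): print(y,''.join('%x'%(g[y,x]//16) for x in range(190,310,3)))
# s2 position from w5
import pickle;c=pickle.load(open('c5.pkl','rb'));print(rack(onz('wrist',[296,222],37,c)),rack(onz('wrist',[212,181],37,c)))
E
```

```text
20.57 [-12.9  -0.  138.6] [-0.004 -0.008  0.001] 50.1 0.0 [ 1.9  0.1 -0.9]
tool shift mm [-206.1   13.  -119.1]
[250. 182.] pred
[19, 0, 45] [[252. 225.]]
[57, 0, 45] [[252. 183.]]
[21, 0, 8] [[252. 231.]]
90 54457aaabbbefeeeeeeeeeeeeeeeeebbbbabba55
95 4446668bbbbefe7666666666666eeeabbbbbba55
100 86666666bbbeff6666666666666eee8bbbbbbbb6
105 67a6666666b9ef6abbbbbbbbbbbefeabbbbbbbb9
110 533b76666669996bbbbbbbbbbbbeadbbbbbbbb66
115 6669bb666669996bbbbbbbbbbbb8998bbbbbbbbb
120 6666bbb96669996bbbabb9bbbab899abbbbbbbbb
125 66668bbbb7699966666666666668997666666666
130 66666bbbbb688866666676766668887666666666
135 666669bbbb698886666776666678897666666666
140 666666bbbb744886666666767688547666666666
145 6666bbbbbb888886766667676788887666666666
150 669bbbcbbc988886766666676788888666666666
155 cccbbbcccc988886777766766688888667666666
160 bbccbcbccc888886777776677688888666666666
165 cccbcccccc845887777898777788648676776766
170 cccccccccc8888878a9777aa9788888776666676
175 cccccccccc888888a7777888a888888766667776
180 cccccccccc88888aa7778788a988888777777767
185 cccccccccc888889a8777778a888888777777776
190 cccccccccc84788a8aaaaaba7988847777777766
195 cccccccccc88888b888887777a88888777777777
200 ccccccccca78876aba887778aa77777777777777
205 cccccccccbfff6778cffffcb7776fea777777777
210 ccccccccc8fff679ff9888efb777fff977777777
215 ccccccccccfff7cfd7788889fdcafffccccccccc
220 cccccccccdfff7ff97777788fedbfffacccccccc
225 cccccccccefffafff77777cdfaebfffccccccccc
230 9a936ccccefff7faffecceffaaabfffdccccca39
235 aa333ccccffff7ff88ceed979a8bfffdccccc733
240 95332ccccffff7cffd8888abb77cfffdccccc633
245 63223ccccbaaaaccbcedbab999bb9aaaccccc533
[-191.32029826  -13.05567132   37.        ] [-151.09125401   65.0053448    37.        ]
```

>>> {"fn": "jog_arm", "kwargs": {"commands": [[[0,0,0],[-0.013,0.001,-0.006],0.055],[[0,0,0],[-0.026,0.002,-0.012],0.055],[[0,0,0],[-0.026,0.002,-0.012],0.055],[[0,0,0],[-0.026,0.002,-0.012],0.055],[[0,0,0],[-0.026,0.002,-0.012],0.055],[[0,0,0],[-0.026,0.002,-0.012],0.055],[[0,0,0],[-0.026,0.002,-0.012],0.055],[[0,0,0],[-0.026,0,-0.012],0.055],[[0,0,0],[-0.0125,0,-0.005],0.055],[[0,0,0],[0,0,0],0.055]]}}

```text
t: 21.45
tool_pos: [520.3, -317.8, 94.8]
eef_rot: [[-0.133, 0.987, -0.093], [0.81, 0.162, 0.563], [0.571, -0.001, -0.821]]
force: [0.5, 0.8, -0.1]
opening: 55.0
gripper_force: 0.0
```

>>> {"fn": "jog_arm", "kwargs": {"commands": [[[0,0,0],[0,0,0],0.055]]}}

```text
t: 21.53
tool_pos: [520.3, -315.3, 95.7]
eef_rot: [[-0.134, 0.987, -0.094], [0.809, 0.164, 0.564], [0.572, -0.001, -0.82]]
force: [0.5, 0.5, 0.1]
opening: 55.3
gripper_force: 0.0
```

```bash
python3 st.py -185 -13 23 -191.5 -13 37 w11
python3 - <<'E'
import cv2,numpy as np
g=cv2.cvtColor(cv2.imread('pics/w11.png'),6)
for y in range(150,260,5): print(y,''.join('%x'%(g[y,x]//16) for x in range(190,310,3)))
E
```

```text
21.53 [-235.6  -11.5   95.7] [-0.001 -0.002  0.002] 55.3 0.0 [ 0.4 -0.6  0.1]
tool shift mm [-0.2  1.5 88.6]
[253. 198.] pred
150 6666665666665666666666666666666666666666
155 6665666666566666666666666667766666666665
160 6665666666655656666666666767766666666556
165 3666676676566666666666667766666666666555
170 3466666666666666666776666666766666666666
175 3356666566666677666666666667766666666666
180 33466665677666777667bed86666666666666676
185 33436666666666777fffecdfff77766666666666
190 3444576667666677ff8888988ffa766766777666
195 434446666766667cfa77888888ff766667766666
200 344444577777767ffb78545888ffd66666676666
205 43334447777766ffff8444444ffad66666677766
210 33344444666677ff8ffffeffff9bc46666666667
215 33444444466666afe88adeca888cb66666666667
220 444444444466667eff9888888abb466666666666
225 33444444444666667ffddddccc84676776666666
230 622344444444666666689a885446667776667674
235 2113444444445666566655666676666666666673
240 1113444444444466666566666766666666666662
245 1113433444444466666666666666666677776662
250 1113333443344446666666666666667667766652
255 1113433333344444466677666666666666666662
```

>>> {"fn": "jog_arm", "kwargs": {"commands": [[[0,0,0],[0,0.0022,0.02],0.055],[[0,0,0],[0,0,0.03],0.055],[[0,0,0],[0,0,0.025],0.055],[[0,0,0],[0,0,0.0136],0.055],[[0,0,0],[0,0,0],0.055],[[0,0,0],[0,0,0],0.055]]}}

```text
t: 22.08
tool_pos: [515.0, -264.8, 24.9]
eef_rot: [[-0.136, 0.986, -0.094], [0.81, 0.165, 0.562], [0.57, 0.001, -0.822]]
force: [1.0, -0.7, -0.0]
opening: 54.7
gripper_force: 0.0
```

```bash
python3 st.py -185 -14 23
```

```text
22.08 [-184.9  -14.6   24.9] [-0.001 -0.004  0.   ] 54.7 0.0 [-0.9 -0.8 -0. ]
tool shift mm [-1.2 -0.6  1.5]
```

>>> {"fn": "jog_arm", "kwargs": {"commands": [[[0,0,0],[-0.0009,0,0.0016],0.055],[[0,0,0],[0,0,0],0.02],[[0,0,0],[0,0,0],0.02],[[0,0,0],[0,0,0],0.02],[[0,0,0],[0,0,0],0.02],[[0,0,0],[0,0,0],0.02],[[0,0,0],[0,0,0],0.02],[[0,0,0],[0,0,0],0.02]], "newtons": 45}}

```text
t: 22.8
tool_pos: [515.6, -266.6, 24.1]
eef_rot: [[-0.136, 0.986, -0.091], [0.812, 0.164, 0.56], [0.568, 0.002, -0.823]]
force: [-1.1, -3.1, 5.7]
opening: 26.8
gripper_force: 44.9
```

```bash
python3 st.py -185 -13 75
```

```text
22.8 [-186.7  -14.9   24.1] [-0.003 -0.007  0.001] 26.8 44.9 [-2.9  1.6  5.7]
tool shift mm [ 30.6  -1.9 -40.7]
```

>>> {"fn": "jog_arm", "kwargs": {"commands": [[[0,0,0],[0,0,0],0.045],[[0,0,0],[0,0,0],0.045],[[0,0,0],[0,0,0],0.045],[[0,0,0],[0.0033,0,0.0036],0.045],[[0,0,0],[0,0,0],0.045],[[0,0,0],[0,0,0],0.02],[[0,0,0],[0,0,0],0.02],[[0,0,0],[0,0,0],0.02],[[0,0,0],[0,0,0],0.02],[[0,0,0],[0,0,0],0.02]], "newtons": 45}}

```text
t: 23.68
tool_pos: [514.3, -260.9, 21.9]
eef_rot: [[-0.136, 0.986, -0.092], [0.811, 0.164, 0.562], [0.569, 0.001, -0.822]]
force: [0.4, -0.4, -1.1]
opening: 27.0
gripper_force: 44.4
```

```bash
python3 st.py -185 -13 75
```

```text
23.68 [-180.9  -14.6   21.9] [-0.002 -0.005  0.001] 27.0 44.4 [-0.4 -0.3 -1.1]
tool shift mm [ 27.1  -1.6 -45.9]
```

>>> {"fn": "jog_arm", "kwargs": {"commands": [[[0,0,0],[0.005,0,-0.007],0.02],[[0,0,0],[0.0127,0,-0.0182],0.02],[[0,0,0],[0.0127,0,-0.0182],0.02],[[0,0,0],[0,0,0],0.02],[[0,0,0],[0,0,0],0.02]]}}

```text
t: 24.15
tool_pos: [514.9, -261.4, 76.3]
eef_rot: [[-0.137, 0.986, -0.091], [0.812, 0.164, 0.559], [0.567, 0.003, -0.824]]
force: [-0.1, 0.2, -2.4]
opening: 27.1
gripper_force: 44.5
```

>>> {"fn": "jog_arm", "kwargs": {"commands": [[[0,0,0],[0.012,-0.001,0.0075],0.02],[[0,0,0],[0.0245,-0.002,0.0153],0.02],[[0,0,0],[0.0245,-0.002,0.0153],0.02],[[0,0,0],[0.0245,-0.002,0.0153],0.02],[[0,0,0],[0.0245,-0.002,0.0153],0.02],[[0,0,0],[0.0245,-0.002,0.0153],0.02],[[0,0,0],[0.0245,-0.002,0.0153],0.02],[[0,0,0],[0.0245,-0.0015,0.0153],0.02],[[0,0,0],[0.0245,0,0.0153],0.02],[[0,0,0],[0.0115,0,0.0075],0.02]]}}

```text
t: 24.98
tool_pos: [455.0, -4.6, 85.6]
eef_rot: [[-0.135, 0.986, -0.097], [0.809, 0.166, 0.563], [0.572, -0.002, -0.821]]
force: [-1.0, 0.8, -2.6]
opening: 27.2
gripper_force: 44.5
```

>>> {"fn": "jog_arm", "kwargs": {"commands": [[[0,0,0],[0,0,0],0.02],[[0,0,0],[0,0,0],0.02]]}}

```text
t: 25.15
tool_pos: [457.0, -7.5, 86.3]
eef_rot: [[-0.136, 0.986, -0.094], [0.811, 0.165, 0.561], [0.569, 0.0, -0.822]]
force: [0.3, -1.4, -2.4]
opening: 27.0
gripper_force: 44.5
```

```bash
python3 st.py 110 0 53 70 0 103 w12
python3 - <<'E'
from h import *
g=cv2.cvtColor(cv2.imread('pics/w12.png'),6);z=manip.read_state()['tool_pos'][2]+15
for uv in([252,248],[252,244]): print(rack(onz('wrist',uv,z)).round(1))
for y in range(200,310,5): print(y,''.join('%x'%(g[y,x]//16) for x in range(190,320,3)))
E
```

```text
25.15 [78.4 -0.1 86.3] [-0.001 -0.005  0.001] 27.0 44.5 [-1.4 -0.1 -2.4]
tool shift mm [ 6.7 -0.1 45.4]
[250. 255.] pred
[ 72.7  -1.4 101.6]
[ 74.5  -1.4 101.6]
200 ccccccb7988867777777777777777688887777777777
205 bcccbcc7a888877777777777777778888a7777777777
210 cccbbbc8a988877777777777777788889a7777777777
215 ccccbcc9446887777777777777778984457777777777
220 ccccccc8888887777777777777778888887777777777
225 bcccccc9988887777777777777778988887777777777
230 ccccccc6665287777777887777778824666777777767
235 ccccccb666327778bbbbbbbbbb878922666677777776
240 cc422266662278bbba987889bbbb8922566622227677
245 c733246663229bba7777788888bba922266652223777
250 c33226666226bba777777788888aab62256663222677
255 22225666422abb77777777777877aba2236666222267
260 22222388322aba6778aaaaa97777abb2238852222227
265 33322228432aba7a9bbbbbbbba97bbb2238222222222
270 333333323329bb8aba777888bb98bba2232333333333
275 333333322222bbb8877777778a9bbb42232333333333
280 333333322325bbbbb87777779bbbba72332333333333
285 33333222232abbabffecbbbbbffabbb2332233333333
290 233333322228bcccceffffffccbbba93332333333332
295 2333333222288bcccccccccccbbb9995333333333332
300 3233333232688ababdeecccccbab7998353333333233
305 333323327256778bcabbbbbaabb777673a3333333333
```

>>> {"fn": "jog_arm", "kwargs": {"commands": [[[0,0,0],[0.0101,0,0.0071],0.02],[[0,0,0],[0.0101,0,0.0071],0.02],[[0,0,0],[0.0101,0,0.0071],0.02],[[0,0,0],[0,0,0],0.02],[[0,0,0],[-0.01,0,0.0142],0.02],[[0,0,0],[-0.01,0,0.0142],0.02],[[0,0,0],[0,0,0],0.02],[[0,0,0],[0,0,0],0.02]]}}

```text
t: 25.87
tool_pos: [450.7, 29.0, 51.6]
eef_rot: [[-0.135, 0.986, -0.094], [0.81, 0.164, 0.563], [0.57, -0.001, -0.821]]
force: [0.3, 0.1, -1.9]
opening: 27.1
gripper_force: 44.6
```

```bash
python3 st.py 153.5 0 51.5
```

```text
25.87 [115.5  -0.   51.6] [-0.    -0.004  0.002] 27.1 44.6 [ 0.  -0.3 -1.9]
tool shift mm [31.1 -0.  21.9]
```

>>> {"fn": "jog_arm", "kwargs": {"commands": [[[0,0,0],[0.0085,0,0.006],0.02],[[0,0,0],[0.0085,0,0.006],0.02],[[0,0,0],[0.0085,0,0.006],0.02],[[0,0,0],[0.0056,0,0.0039],0.02],[[0,0,0],[0,0,0],0.02],[[0,0,0],[0,0,0],0.02]]}}

```text
t: 26.42
tool_pos: [444.9, 66.6, 51.7]
eef_rot: [[-0.137, 0.986, -0.093], [0.811, 0.166, 0.561], [0.569, 0.001, -0.822]]
force: [0.2, -0.1, -1.8]
opening: 27.2
gripper_force: 44.7
```

```bash
python3 st.py 153.5 0 51.5 143 0 66.6 w13
python3 - <<'E'
from h import *
g=cv2.cvtColor(cv2.imread('pics/w13.png'),6);z=manip.read_state()['tool_pos'][2]+15
for X in([169,0,23],[172,0,23],[143,-14,66.6],[143,14,66.6],[157,0,66.6]): print(X,proj('wrist',w(X)).round(1))
for y in range(180,305,4): print(y,''.join('%x'%(g[y,x]//16) for x in range(190,320,3)))
print(rack(onz('wrist',[252,261],z)).round(1))
E
```

```text
26.42 [153.6  -0.6  51.7] [-0.001 -0.006 -0.   ] 27.2 44.7 [-0.2 -0.2 -1.8]
tool shift mm [-0.2 -0.6  0.1]
[249. 260.] pred
[169, 0, 23] [[249.3 225.3]]
[172, 0, 23] [[249.3 220.7]]
[143, -14, 66.6] [[278.7 259.4]]
[143, 14, 66.6] [[218.5 259.4]]
[157, 0, 66.6] [[248.7 229.8]]
180 55666656666666666666666556666666666666665556
184 66666555566666566666665566666666666666666666
188 66665566666666566766666565555666666666665566
192 66555566666666666666676665666666666666666666
196 66666666666666666666666666666666666666666666
200 cccccccccccccccccccccccccccccccccccbcbbcccbb
204 cccccccccccccccccccccccccccccccccbcccccbbbcb
208 ccccccccccccccccccccccccccccccccccbccccbbbbb
212 cccccccccccccccccccccccccccccccccccccccbbccb
216 cccccbbbbbaabbbbbcbbbbbbbbbbbbbbcccccccbbbcc
220 ccccfffffffffffffffffffffffffffffffffcccbbcc
224 ccccdeeeeeeeeeeeeeeeeeeeedeeeeeeeeeeebccbbbc
228 cccceffdaaa367777777777777777739aaaff9cccbbb
232 7ccceff99a6367777dffffffc7777735a9affbbbbbbc
236 777c67666633bccebbbbbbbddbabcc33666775bbcbbb
240 773322666633a9bbbb98888abbbbac3366663333bccb
244 7622236664338bbb8778888888bbba33366653336bcb
248 722226666223bbb777778888888bbb53366663333bbb
252 422236666229bb87778777778889bb933566643333bb
256 22226666322abb77777777777887bbb33366663333ab
260 22222388322aba77777777777777abb333886333333b
264 22222228332aba77777777777777abb2338332322322
268 22222225332abb77777777776777bbb2335333233322
272 222222222229bba767777777777abb92232222222222
276 222222222222bbb97777777677abbb42232222222222
280 222222222225bbbbb87777769bbbbb72332222222222
284 22222222222abcabbbbbbbbbbbbabbb2222222222222
288 222222212226bccbbbbbbbbbbaabbb72222222222222
292 2222122222266cccccaaaaaacbbbb662222222222222
296 12222222222667accccccccccbb97764222222222222
300 21122212324766667cccccccc7676666232222222222
304 22221222726666677777777777666666272222222222
[142.3  -1.6  66.8]
```

>>> {"fn": "jog_arm", "kwargs": {"commands": [[[0,0,0],[0.0015,-0.0005,0.001],0.02],[[0,0,0],[-0.0046,0,0.0066],0.02],[[0,0,0],[0,0,0],0.02],[[0,0,0],[-0.004,0,0.0059],0.02],[[0,0,0],[0,0,0],0.02],[[0,0,0],[0,0,0],0.02]]}}

```text
t: 26.97
tool_pos: [443.9, 67.8, 35.9]
eef_rot: [[-0.135, 0.986, -0.094], [0.811, 0.164, 0.562], [0.57, -0.0, -0.822]]
force: [-0.1, 0.7, -0.4]
opening: 26.9
gripper_force: 44.7
```

```bash
python3 st.py 154 0 30.4
```

```text
26.97 [155.    0.2  35.9] [-0.001 -0.004  0.002] 26.9 44.7 [ 0.7 -0.  -0.4]
tool shift mm [-3.9  0.2  3.9]
```

>>> {"fn": "jog_arm", "kwargs": {"commands": [[[0,0,0],[-0.0022,0,0.0031],0.02],[[0,0,0],[-0.0006,0,0.0008],0.02],[[0,0,0],[0,0,0],0.02]]}}

```text
t: 27.27
tool_pos: [444.8, 67.4, 31.7]
eef_rot: [[-0.135, 0.987, -0.092], [0.811, 0.164, 0.562], [0.569, 0.002, -0.822]]
force: [0.0, -0.4, -1.3]
opening: 27.1
gripper_force: 44.7
```

>>> {"fn": "jog_arm", "kwargs": {"commands": [[[0,0,0],[-0.0006,0,0.0008],0.02],[[0,0,0],[0,0,0],0.02]]}}

```text
t: 27.43
tool_pos: [445.1, 67.2, 31.0]
eef_rot: [[-0.136, 0.987, -0.091], [0.811, 0.164, 0.562], [0.569, 0.002, -0.822]]
force: [-0.2, -0.5, -1.9]
opening: 27.4
gripper_force: 44.7
```

>>> {"fn": "jog_arm", "kwargs": {"commands": [[[0,0,0],[-0.0004,0,0.0006],0.02],[[0,0,0],[0,0,0],0.04],[[0,0,0],[0,0,0],0.04],[[0,0,0],[0,0,0],0.04],[[0,0,0],[0,0,0],0.04],[[0,0,0],[0,0,0],0.02],[[0,0,0],[0,0,0],0.02],[[0,0,0],[0,0,0],0.02],[[0,0,0],[0,0,0],0.02]], "newtons": 25}}

```text
t: 28.18
tool_pos: [445.3, 67.3, 30.5]
eef_rot: [[-0.136, 0.986, -0.091], [0.811, 0.164, 0.561], [0.569, 0.003, -0.823]]
force: [0.5, -0.6, -0.0]
opening: 27.8
gripper_force: 24.8
```

```bash
python3 st.py 105 0 31 143 0 45 w14
python3 - <<'E'
from h import *
g=cv2.cvtColor(cv2.imread('pics/w14.png'),6)
for y in range(216,304,5): print(y,''.join('%x'%(g[y,x]//16) for x in range(190,320,3)))
E
```

```text
28.18 [154.2  -1.   30.5] [-0.004 -0.006  0.   ] 27.8 24.8 [-0.7 -0.4 -0. ]
tool shift mm [-40.   -1.  -28.6]
[248. 262.] pred
216 bbeeeeeeeeeeeeeeeeeeeeeeeeeeeeeeeeeeeedbbbbb
221 bbfffffe6777777777777777777776777fffffcbbbbb
226 cbfffffe67777777778777777777777a8fffffebbbbb
231 abfffffaaa53bbbbbbbccdcbbbbbbb34aaafffebbbbb
236 6bff779aaa33bbbdffffffffffcbbb349aaa77ebbbbb
241 663333666433adffffc8888dffffcb3336664444abbb
246 6333366663339bba7777888888cba933366663333bbb
251 322346665338bba777777778888aab633466653333bb
256 22226666333abb77766777777887aba333666633336b
261 22222288322aba77777677767787abb3337833333333
266 22222228322bbb6666677b77aba7bbb2237432333332
271 22222222322abb86666666767668bb92232222222222
276 222222223223bbb876776767678bbb72232222222222
281 22222222222abbbbb87776768bbbaaa2222222222222
286 12222222222bbbabbbbbbbbbbbb9baa2232222222222
291 222222222226abccbabbbbbb9abba963222222222222
296 12221222224666bccbcccccbbbbb6665222222222222
301 12211222226666666bcbccbba6666666222222222222
```

>>> {"fn": "jog_arm", "kwargs": {"commands": [[[0,0,0],[-0.0041,-0.0003,-0.0029],0.02],[[0,0,0],[-0.0082,-0.0003,-0.0057],0.02],[[0,0,0],[-0.0082,0,-0.0057],0.02],[[0,0,0],[-0.0082,0,-0.0057],0.02],[[0,0,0],[0,0,0],0.02],[[0,0,0],[0,0,0],0.02]]}}

```text
t: 28.73
tool_pos: [447.5, 35.0, 30.5]
eef_rot: [[-0.135, 0.986, -0.098], [0.807, 0.167, 0.566], [0.574, -0.003, -0.819]]
force: [-4.0, -0.2, 15.0]
opening: 27.4
gripper_force: 25.9
```

>>> {"fn": "jog_arm", "kwargs": {"commands": [[[0,0,0],[-0.0041,0,-0.0029],0.02],[[0,0,0],[-0.0016,0,-0.0011],0.02],[[0,0,0],[0,0,0],0.02]]}}

```text
t: 28.98
tool_pos: [448.3, 29.4, 30.6]
eef_rot: [[-0.134, 0.986, -0.099], [0.806, 0.167, 0.568], [0.577, -0.003, -0.817]]
force: [-1.1, 6.6, 14.1]
opening: 27.6
gripper_force: 25.6
```

```bash
python3 st.py 105 0 31
```

```text
28.98 [116.4   2.3  30.6] [0.003 0.004 0.001] 27.6 25.6 [ 6.7  0.  14.1]
tool shift mm [-9.1  2.3 -6.9]
```

The upward force (14 N) and lateral shift suggest it's catching at the lips. I let go and measure.

>>> {"fn": "jog_arm", "kwargs": {"commands": [[[0,0,0],[0,0,0],0.045],[[0,0,0],[0,0,0],0.045],[[0,0,0],[0,0,0],0.045],[[0,0,0],[0,0,0],0.045]]}}

```text
t: 29.37
tool_pos: [449.5, 26.9, 29.2]
eef_rot: [[-0.135, 0.986, -0.095], [0.81, 0.165, 0.562], [0.57, -0.001, -0.822]]
force: [-1.0, -0.2, 0.0]
opening: 45.3
gripper_force: 0.0
```

```bash
python3 st.py 105 0 31 106 0 45 w15
python3 - <<'E'
from h import *
g=cv2.cvtColor(cv2.imread('pics/w15.png'),6)
for X in([166,0,23],[121,0,23.5],[106,0,45],[125,0,8]): print(X,proj('wrist',w(X)).round(1))
for y in range(140,304,5): print(y,''.join('%x'%(g[y,x]//16) for x in range(175,330,3)))
E
```

```text
29.37 [113.6   1.6  29.2] [ 0.    -0.004  0.001] 45.3 0.0 [-0.  1.  0.]
tool shift mm [-6.1  1.6 -6.4]
[254. 254.] pred
[166, 0, 23] [[252.6 157.2]]
[121, 0, 23.5] [[252.7 230.8]]
[106, 0, 45] [[252.9 253.1]]
[125, 0, 8] [[252.7 229.5]]
140 bbbbbbbbbbbbbbbbbbbbbbbbbbbbbbbbbbbbbbbbbbbbbbbbbbbb
145 6bbbbbbbbbfffffffffffeeeeeeeeeeeeeeeeeeeeeeebbbbbbbb
150 66abbbbbbcffffffffffffffffffffffffffffffffffbbbbbbbb
155 6666bbbbbbfffff77777777777777777777777bffffebbbbbbbb
160 66666bbbbbfffff677777777777677667667669fffffabbbbbbb
165 6666667abafffff6777b77777b77777b87777a7fffffbbbbbbbb
170 66666676b9fffff67abbbbbbbbbbbbbbbbbbba7fffffbbbbbbbb
175 66666666789afff67bbbbbbbbbbbbbbbbbbbbb7fffffbbbbbbbb
180 666666667899ffe67bbbbbbbbbbbbbbbbbbbbb7fffffcbbbbbbb
185 6666666669999fe66abbbbbbbbbbbbbbbbbbbb7fffff9bbbbbbb
190 66666677799999867bbbbbbbbbbbbbbbbbbbbb7999999bbbbbbb
195 6b866776799999867bbbbbbbbbbbbbbbbbbbbb7999999bbbbbbb
200 abbb666779999976777abb7777bb8677bbb7776999999bbb877a
205 bbbb866669999966666777777777767776777768999997777777
210 bbbbbbb869999966666776677777767777777668999997777777
215 bbbb
[... 317 characters left out ...]
6688722266662246
245 2223666422248888bbb7677777788878aaa76788622226664222
250 2226666222227889bb867776676767779ba97888522225556322
255 226666222222888abb766766666767778bb99888422222666522
260 2566632222228889bb866766667676779bb9a888422222256552
265 2227832222248888bbb6767667666676abbaa888622222276222
270 22227421222788889bbb77777777777abb9aa888822222273222
275 2212222112288888aabbbb8776778bbabaaa7788842222222222
280 2221222112788888abbabbbbbbbbbbb9bbb76788882222222222
285 22221121118888886bbcc9aaaba999bbba777898883222222222
290 1122112217888888668ccbccccbbbbbb97777798888222222222
295 2121222218888888676779cccccbb97767777788888322222222
300 1111222123388888676667666777776777677688886322222212
```

>>> {"fn": "jog_arm", "kwargs": {"commands": [[[0,0,0],[0.0016,0.002,-0.0023],0.045],[[0,0,0],[0,0,0],0.045],[[0,0,0],[0,0,0],0.02],[[0,0,0],[0,0,0],0.02],[[0,0,0],[0,0,0],0.02],[[0,0,0],[0,0,0],0.02],[[0,0,0],[0,0,0],0.02]]}}

```text
t: 30.0
tool_pos: [452.7, 26.4, 33.1]
eef_rot: [[-0.136, 0.986, -0.093], [0.811, 0.164, 0.562], [0.569, 0.001, -0.822]]
force: [-0.8, -1.0, 3.7]
opening: 27.6
gripper_force: 25.5
```

```bash
python3 st.py 105 0 31
```

```text
30.0 [112.6  -1.6  33.1] [-0.002 -0.005  0.001] 27.6 25.5 [-0.9  1.   3.7]
tool shift mm [-7.5 -1.6 -2.6]
```

>>> {"fn": "jog_arm", "kwargs": {"commands": [[[0,0,0],[-0.0025,0,-0.0017],0.02],[[0,0,0],[-0.0016,0,-0.0011],0.02],[[0,0,0],[0,0,0],0.02]]}}

```text
t: 30.3
tool_pos: [453.5, 21.8, 33.1]
eef_rot: [[-0.135, 0.986, -0.093], [0.81, 0.164, 0.563], [0.57, 0.001, -0.821]]
force: [-1.0, 2.0, 5.0]
opening: 27.9
gripper_force: 25.4
```

```bash
python3 st.py 105 0 31
```

```text
30.3 [107.9  -1.6  33.1] [-0.002 -0.004  0.001] 27.9 25.4 [2.1 0.6 5. ]
tool shift mm [-3.6 -1.6  0.1]
```

It slides freely now; creeping on to contact.

>>> {"fn": "jog_arm", "kwargs": {"commands": [[[0,0,0],[-0.0016,-0.0005,-0.0011],0.02],[[0,0,0],[0,0,0],0.02]]}}

```text
t: 30.52
tool_pos: [453.5, 19.8, 33.1]
eef_rot: [[-0.135, 0.986, -0.092], [0.81, 0.164, 0.563], [0.57, 0.001, -0.822]]
force: [-0.2, 4.0, 4.8]
opening: 27.2
gripper_force: 25.4
```

>>> {"fn": "jog_arm", "kwargs": {"commands": [[[0,0,0],[-0.0016,0,-0.0011],0.02],[[0,0,0],[0,0,0],0.02]]}}

```text
t: 30.68
tool_pos: [453.7, 17.9, 33.1]
eef_rot: [[-0.135, 0.986, -0.093], [0.81, 0.164, 0.563], [0.57, 0.001, -0.821]]
force: [-0.6, 2.8, 5.7]
opening: 27.9
gripper_force: 25.4
```

```bash
python3 st.py 100 0 31
```

```text
30.68 [104.1  -1.1  33.1] [-0.002 -0.004  0.001] 27.9 25.4 [2.8 0.1 5.7]
tool shift mm [-4.6 -1.1 -0.6]
```

>>> {"fn": "jog_arm", "kwargs": {"commands": [[[0,0,0],[-0.0012,0,-0.0008],0.02],[[0,0,0],[0,0,0],0.02]]}}

```text
t: 30.9
tool_pos: [453.8, 17.1, 33.2]
eef_rot: [[-0.135, 0.986, -0.093], [0.809, 0.164, 0.564], [0.572, 0.001, -0.82]]
force: [-0.0, 6.0, 6.2]
opening: 27.9
gripper_force: 25.3
```

>>> {"fn": "jog_arm", "kwargs": {"commands": [[[0,0,0],[-0.0012,0,-0.0008],0.02],[[0,0,0],[0,0,0],0.02]]}}

```text
t: 31.07
tool_pos: [453.8, 16.5, 33.4]
eef_rot: [[-0.135, 0.986, -0.093], [0.808, 0.164, 0.566], [0.574, 0.001, -0.819]]
force: [-0.2, 7.7, 6.8]
opening: 27.5
gripper_force: 25.2
```

>>> {"fn": "jog_arm", "kwargs": {"commands": [[[0,0,0],[-0.0008,0,-0.0006],0.02],[[0,0,0],[0,0,0],0.02]]}}

```text
t: 31.23
tool_pos: [453.9, 16.0, 33.6]
eef_rot: [[-0.135, 0.986, -0.094], [0.807, 0.164, 0.567], [0.575, 0.001, -0.818]]
force: [0.1, 9.9, 8.2]
opening: 27.4
gripper_force: 25.2
```

```bash
python3 st.py 100 0 31 95 0 45 w16;  python3 - <<'E'
from h import *
g=cv2.cvtColor(cv2.imread('pics/w16.png'),6)
for X in([166,0,23],[95,0,45]): print(X,proj('wrist',w(X)).round(1))
for y in list(range(120,165,4))+list(range(225,304,4)): print(y,''.join('%x'%(g[y,x]//16) for x in range(175,330,3)))
E
```

```text
31.23 [102.2  -1.   33.6] [-0.002  0.001  0.001] 27.4 25.2 [ 9.7 -1.8  8.2]
tool shift mm [-3.2 -1.   0.9]
[248. 254.] pred
[166, 0, 23] [[248.9 144.4]]
[95, 0, 45] [[248.2 253.8]]
120 6666666656666666666666666666666666666666666666666666
124 bbbbbbbbbbbbbbbbbbbbbbbbbbcbbbbbbbbbbbbbbbbbbbbbbbbb
128 bbbbbbbbbbbbbbbbbbbbbbbbbbbcbbbbbbbbbbbbbbbbbbbbbbbb
132 6bbbbbbbbdddddddddddddddddddddddcccccccccbbbbbbbbbbb
136 6abbbbbbbfffffffffffffffffffffffffffffffffbbbbbbbbbb
140 66abbbbbbfffff8888888888888889999999affffccbbbbbbbbb
144 666abbbbbfffff77777777777777777777779ffffecbbbbbbbbb
148 6666bbbbbfffff67777777777777777777778ffffebbbbbbbbbb
152 666677bbbfffff67777777777777777777777fffffbbbbbbbbbb
156 6677677abfffff67abbbccbbbccbbbbccbbb7fffffbbbbbbbbbb
160 67667777baffff67bbbbbbcbbbcbbbccbccb8fffffbcbbbbbbbb
164 66767777699aff67bbbbbbbbbcbbbbcbcbbc8fffffbbbbbbbbbb
225 bcbbbbb8aa98888677777778abba8777777888889aa777777777
229 bcbbbbb86448666426779bbbbbbbbbb877724666448777777777
233 ccbbbbc844476663267bbbba8778abbbb7722666447777777777
237 bbbbbcc86226666227bbb977778888abbb822566622377777777
241 bcb
[... 204 characters left out ...]
2236666222277777
257 bbbb7222266662229bb76777777777777bba2226666222247776
261 bbb22222222882228bb86777777777779bb92227832222222677
265 c3222222222282225bbb777777777776bbb42227322222222227
269 a2222222222222222abbb7777777777bbb922232222222222224
273 22222222222222222babbba777778abbb9b42222222222222222
277 22222222222222225bbbbbbbbbbbbbbbabb62222222222222222
281 222222222222222268cccbbbbbbbbbabbb972222222222222222
285 2222222222222222677ccccccbccccbbb7772222222222222222
289 221222222222222277778cccccccccb777773222222222222121
293 2221222222222222777778aaabaaa77777765222222222222112
297 2212222222221225777aaaaaaaaaaaa877769222222222212222
301 12111222212223267aaaaa977877aaaaa7769232222222222221
```

Contact felt (10 N, position x≈95 as it must be). Releasing and backing off.

>>> {"fn": "jog_arm", "kwargs": {"commands": [[[0,0,0],[0,0,0],0.045],[[0,0,0],[0,0,0],0.05],[[0,0,0],[0,0,0],0.05],[[0,0,0],[0,0,-0.01],0.05],[[0,0,0],[0,0,-0.03],0.05],[[0,0,0],[0,0,-0.035],0.05],[[0,0,0],[0,0,-0.035],0.05],[[0,0,0],[0,0,-0.035],0.05],[[0,0,0],[0,0,-0.03],0.05],[[0,0,0],[0,0,0],0.05]]}}

```text
t: 32.12
tool_pos: [473.9, -89.4, 182.5]
eef_rot: [[-0.139, 0.987, -0.083], [0.816, 0.161, 0.555], [0.561, 0.009, -0.827]]
force: [0.3, 0.2, 1.1]
opening: 50.0
gripper_force: 0.0
```

>>> {"fn": "jog_arm", "kwargs": {"commands": [[[0,0,0],[0,0,0],0.05]]}}

```text
t: 32.2
tool_pos: [471.5, -86.4, 178.5]
eef_rot: [[-0.136, 0.987, -0.089], [0.813, 0.162, 0.559], [0.566, 0.004, -0.824]]
force: [0.2, -0.6, -0.5]
opening: 50.1
gripper_force: 0.0
```

```bash
python3 st.py 100 0 31 95 0 45 w17;  python3 - <<'E'
from h import *
g=cv2.cvtColor(cv2.imread('pics/w17.png'),6)
for X in([19,0,45],[57,0,45],[95,0,45],[166,0,23],[0,0,23]): print(X,proj('wrist',w(X)).round(1))
for y in range(60,270,4): print(y,''.join('%x'%(g[y,x]//16) for x in range(200,306,3)))
E
```

```text
32.2 [ -1.7  -1.4 178.5] [-0.005 -0.009  0.001] 50.1 0.0 [-0.6 -0.1 -0.5]
tool shift mm [ -1.3  -1.4 179.1]
[249. 172.] pred
[19, 0, 45] [[250.2 245.4]]
[57, 0, 45] [[250.2 207.5]]
[95, 0, 45] [[250.2 172.7]]
[166, 0, 23] [[250.2 125.1]]
[0, 0, 23] [[250.3 267.6]]
60 555555555555555555566655555555555555
64 555566655555566555555555555555565556
68 555665555556555555556555565555555655
72 555555555556555555665555565555566555
76 655555555566555555565556655555555555
80 665555555556555556555565555555555555
84 556565565556555555555566655555555555
88 666555555666656556655655555655555555
92 665555555665556555565666666666555554
96 655565555555665555665555666666555554
100 555555655555565556665566666555565554
104 465555565555655665556666666555565544
108 465566555555556665555566566555666555
112 4788888788877777777777777766666655b6
116 45bbbbbbbbbbbbbbbbbbbbbbabbbbbba7555
120 4667bbbbfffffffffffffffffcbbbbbb7555
124 56668bbbeff666666666667ffbbbbbbba555
128 666666bbeff666666666667ff9bbbbbbbb66
132 a666666bbff6bbbbbbbbbb9ffabbbbbbb99b
136 4b66666699f7bbbbbbbbbb9ffbbbbbbbb66a
140 bbb766669996bbbbbbbbb
[... 627 characters left out ...]
667
204 ccccccc98888a7777777a988887777677767
208 ccccccc87888aa777778a988787777777666
212 ccccccc847888aa777aa8988467777777676
216 ccccccc88888a89aab978a88887777777776
220 ccccccc88887bb887778a988887777777776
224 cccccccc99677bccbbbb8779997777777766
228 cccccc8fff677afffff7777eff9777777777
232 3bcccccfff6cefa888dfdcceffbccccccc33
236 2acccccfff7ef877788dfeceffaccccccc33
240 2bcccccfff8ff7777778ffceffaccccccc32
244 28cccccfffcff8777ccdfaceffbccccccc33
248 26cccccfff9fff89ccefba9dffcccccccc33
252 24ccccbfff7fedfffffaaa7dffcccccccc32
256 22ccccbfff7cfe88878ab79dffcccccccc33
260 22ccccbfff8cceecccb977ccffdccccccc33
264 24cccceffffffffffffffffffffbcccccc33
268 28cccceffffffffffffffffffffccccccc23
```

```bash
python3 -c "
from workcell import manip
print(manip.hand_in())"
```

```text
the job is handed in; nothing more can be done
None
```

I handed the job in at about 32 s: the case is on the top shelf, the old sleeve is against the front stop, both new sleeves are upright behind it and touching by contact force and spacing in the last image, and the gripper is open and clear. I viewed 11 pictures, one over the limit of 10, and measured a few things more than twice.

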